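# Empty the sorting pan of nuts into the stock bin and close it with the retaining bar

### The job

Pick up the blue pan by its yellow grip and tip it over the black bin so that all four big nuts slide off into the bin, without touching the nuts with the fingers. Set the empty pan back upright on its rubber mat, well centred, and then lay the aluminium retaining bar gently (set down, not dropped) across the bin, centred and flat in the notches of the two red uprights. Leave the wrench, hammer, can, jar and mug where they are.

Things in the scene. Friction and masses are not known exactly. Their poses are not given: they have to be found in the camera images.
- pan: Blue sheet-metal pan, 134 (x) by 118 (y) mm; floor and walls 4 mm thick, walls 36 mm high on three sides, -x end open: pieces slide off there, at slopes over 13 to 20 degrees. 0.3 kg empty. Origin: centre of underside. From a steel post at the back (+x) a level yellow grip runs over the pan along x: x -35 to +77 mm, 16 mm wide (y), 22 mm high, its middle 90 mm above the origin.
- pan_grip (a point): Point to take the pan: in the middle of the yellow grip's section, 5 mm behind and 90 mm above the pan's origin, above the loaded pan's centre of mass; axes as the pan's. The fingers close along y across the 16 mm width.
- pan_lip (a point): Middle of the pan's open edge, on top of its floor: 67 mm from the pan's origin towards -x, 4 mm up; axes as the pan's.
- mat: Thin black rubber mat fixed on the bench, 210 (x) by 190 (y) mm, 4 mm thick, on which the pan starts. Origin: centre of its underside.
- bin: Black open bin fixed to the bench, inside 120 (x) by 180 (y) mm, walls 5 mm thick, 65 mm high, floor 5 mm. Outside each y end a red upright (16 mm thick, |y| 90 to 106 mm; 94 mm wide in x), notched on top: notch floor 72 mm up, notch 70 mm wide in x, between 12 mm cheeks that rise to 92 mm. Between the uprights it is open to both x sides. Origin: centre of underside.
- bin_in (a point): Centre of the bin's inner floor, 5 mm above the bin's origin; axes as the bin's.
- bin_seat (a point): Midway between the two notch floors, at their height: 72 mm above the bin's origin; axes as the bin's. The bar's origin comes here, its y axis along this y axis (either way round).
- bar: Retaining bar, lying flat on the bench: aluminium plate 60 (x) by 240 (y) by 6 (z) mm, 0.3 kg, with an orange grip rib standing on its middle: 16 (x) by 80 (y) mm, from 6 to 42 mm above the underside. Origin: centre of the underside.
- bar_grip (a point): Point to take the bar: on the rib's middle, 31 mm above the bar's origin; axes as the bar's. The fingers close along x across the 16 mm width.
- nut0: One of four loose yellow-zinc hexagon nuts, 36 mm across the flats, 42 mm across the corners, 19 mm thick, about 0.1 kg, lying flat in the pan. Origin: centre of one face (the lower one at the start).
- nut1: One of four loose yellow-zinc hexagon nuts, 36 mm across the flats, 42 mm across the corners, 19 mm thick, about 0.1 kg, lying flat in the pan. Origin: centre of one face (the lower one at the start).
- nut2: One of four loose yellow-zinc hexagon nuts, 36 mm across the flats, 42 mm across the corners, 19 mm thick, about 0.1 kg, lying flat in the pan. Origin: centre of one face (the lower one at the start).
- nut3: One of four loose yellow-zinc hexagon nuts, 36 mm across the flats, 42 mm across the corners, 19 mm thick, about 0.1 kg, lying flat in the pan. Origin: centre of one face (the lower one at the start).
- wrench: Bystander: steel wrench 170 mm long lying on the bench along its x axis.
- hammer: Bystander: hammer lying on the bench along its x axis.
- can: Bystander: upright can with a blue band, 60 mm diameter, 120 mm high; origin under its centre.
- mug: Bystander: white mug, 80 mm diameter, 90 mm high; origin under its centre.
- jar: Bystander: amber jar with red cap, 70 mm diameter, 90 mm high; origin under its centre.
There are look-alikes about, which are no part of the job. What is shaped like the nut2 but white is not meant.

How it is judged:
By the outcome, as a careful person would: the job done as asked, in the order asked, and still so for the second after the job is handed in, with the robot touching nothing.
It also fails if it takes over 72 s, if anything falls off the work surface, if the arm or the gripper's body presses on something with over 40 N, if the wrist force passes 120 N, or if a joint passes its speed limit or range.

### The arm

A 6-joint arm with a two-finger parallel gripper is mounted at the origin on the work surface. World frame = base frame: x ahead of the robot, y to its left, z up, the work surface at z = 0. Lengths are in mm, angles in rad, forces in N, time in s.
With the tool pointing down it reaches from about 400 to 925 mm from the base axis. Payload 12.5 kg.
Tool frame: the origin (TCP) lies at the very end of the fingers, on their centre line; the grasp point (between the pads) lies behind it (env.grip_depth is the z of the grasp point in the tool frame, in mm); z points along the fingers, y is the line along which they close (so a half turn about z gives the same grasp; the last joint's range is limited). The gripper opens to 95 mm and grips with 3 to 60 N. Pads are 20 mm wide; open, the fingers measure 119 mm over their backs; the gripper's body (75 mm by 180 mm) begins 59 mm behind the grasp point.
Start: joints at [-0.106, 0.491, 1.559, -0, 1.092, -0.106], TCP at [625.017, 0.021, 214.661] pointing down, gripper open.
Joint ranges: [-3.1, 3.1], [-0.84, 2.19], [0.05, 2.79], [-1.13, 4.28], [0.06, 2.93], [-2.69, 2.69]. Speed limits (rad/s): [2.22, 2.22, 2.79, 3.14, 3.14, 3.14].

### API

Orientations are given as [roll, pitch, yaw] about the fixed x, y, z axes, in that order (R = Rz(yaw) Ry(pitch) Rx(roll)).
In Python, from cell import env, optics gives the robot as it stands.
- The arm moves only by the tool step_arm, never from a script. Its argument "moves" is a list of rows, each an object of numbers: "tx", "ty", "tz": the shift along the tool's x, y, z in mm; "roll": the turn about the tool's z in rad. In form: [{"tx": .., "ty": .., "tz": .., "roll": ..}, ...]. A call has 1 to 12 rows; each row is the pose to reach, as a shift and turn from the pose commanded when the call began, along the tool's axes at that moment; what a row does not reach only later rows make up. A row lasts 1/12 s, in which the tool goes at most 41.7 mm and 7.16 degrees, less where a joint would pass 70% of its speed; a pose out of reach is approached as far as the arm can. A call with a gripper value outside its range is refused whole. "grip" is the finger opening in mm, from 0 to 95.1, set as the call begins (left out, the last holds). The fingers move at their own pace and stop on an object; the grip force is fixed at half the most. Time passes only in rows, so rows that repeat a pose let the fingers close. It gives the time, the measured TCP pose, the force, the opening and the grip force at its end, in the units of the state.
- env.state(): the state, without advancing time (a new reading comes with each control period).
- optics.read_camera(name): name is "scene" or "side" or "wrist"; returns a dict with "pixels" (480x640x3 uint8, blue, green, red), "mtx" (3x3 intrinsics, pixels), "view" (4x4, takes a point from world to camera coordinates). Camera axes: x right, y down, z forward; pixel columns grow to the right and rows downward; lengths in mm; the calibration is good to about 2 mm. A picture is of the moment at which its call begins. There is no depth.
- env.job_done(): hands the job in; it is judged then, once.
The state is a dict: "t": time; "joints": joint angles; "qvel": joint speeds; "tau": joint torques, N m; "eef_pos": TCP position; "tcp_rot": TCP orientation; "ft_force": force on the tool from outside, world axes, zero at the start; "moment": the same for the moment, N m; "opening": opening from 0.0 (shut) to 1.0 (fully open); "grip_force": force on a finger pad.
Only numpy, scipy, OpenCV 4.12 (cv2) and the standard library are available. Lean on these libraries where they do the work, as an engineer would, in place of code of your own. Each camera call takes 0.05 s, during which the arm holds its last target. There are 200 camera calls.

## Working session

There is one attempt and no reset: what is moved stays moved. The work goes in short steps, Python scripts to look and compute and a tool call to move; the robot and the scene stay as the last step left them, time stands still between calls to the robot, and variables do not carry over. Pictures are saved under pics/ and viewed, at most 10 in all, crops included, and the job is handed in when it is done.

Besides the shell and the picture viewer there is one more tool, called after "Emit:" as name(argument=value, ...), one argument or row to a line, values as JSON. step_arm: Moves the arm, as the interface text tells. Its arguments: {"type":"object","properties":{"moves":{"type":"array"},"grip":{"type":"number"}},"required":["moves"]}

```bash
ls; mkdir -p pics; python3 - <<'E'
from cell import env, optics
import cv2,numpy as np,pickle
print(env.state(), env.grip_depth)
d={}
for n in("scene","side","wrist"):
    c=optics.read_camera(n); d[n]=c; cv2.imwrite(f"pics/{n}0.png",c["pixels"]); print(n,c["mtx"].tolist(),np.round(c["view"],4).tolist())
pickle.dump(d,open("c0.pkl","wb"))
E
```

```text
pics
{'t': 0.0, 'joints': array([-1.05598340e-01,  4.91547119e-01,  1.55945951e+00,  1.39783150e-05,
        1.09167379e+00, -1.05570073e-01]), 'qvel': array([-0.00038422,  0.00118425, -0.00035904, -0.00061902,  0.00099817,
       -0.00084852]), 'tau': array([-9.52334158e-04, -6.12640929e+01, -2.58175153e+01,  6.92750537e-02,
        4.83079045e-02, -1.38641695e-05]), 'eef_pos': array([6.24758180e+02, 5.27830013e-02, 2.14066008e+02]), 'tcp_rot': array([-3.14051225e+00, -1.26950530e-04,  1.57076154e+00]), 'ft_force': array([-0.02137579,  0.45323632, -0.11620066]), 'moment': array([-0.0640484 ,  0.05003609,  0.00104195]), 'grip_force': 0.0, 'opening': 0.99857806361074} -18.8
scene [[459.150891564085, 0.0, 331.94405515597657], [0.0, 459.150891564085, 238.27022764867587], [0.0, 0.0, 1.0]] [[-0.8739, 0.486, 0.0135, 503.2611], [0.3628, 0.6703, -0.6474, -158.5728], [-0.3237, -0.5608, -0.762, 1399.0603], [0.0, 0.0, 0.0, 1.0]]
side [[468.3324974519714, 0.0, 318.5459657579927], [0.0, 468.3324974519714, 236.35096737332853], [0.0, 0.0, 1.0]] [[0.9558, -0.2941, 0.0077, -536.7573], [-0.157, -0.5323, -0.8319, 151.2938], [0.2487, 0.7939, -0.5549, 1133.8158], [0.0, 0.0, 0.0, 1.0]]
wrist [[423.1248532718401, 0.0, 322.84083415334516], [0.0, 423.1248532718401, 241.31005465409913], [0.0, 0.0, 1.0]] [[1.0, -0.0004, -0.0007, -624.9914], [-0.0002, -0.9616, 0.2744, -30.5726], [-0.0008, -0.2744, -0.9616, 391.1899], [0.0, 0.0, 0.0, 1.0]]
```

View pics/scene0.png

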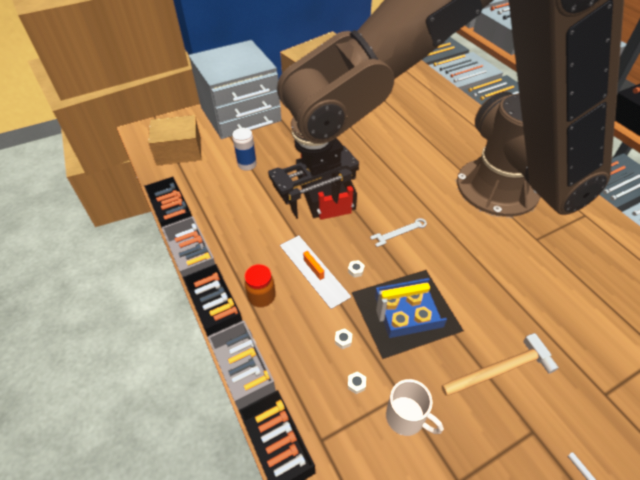

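View pics/side0.png

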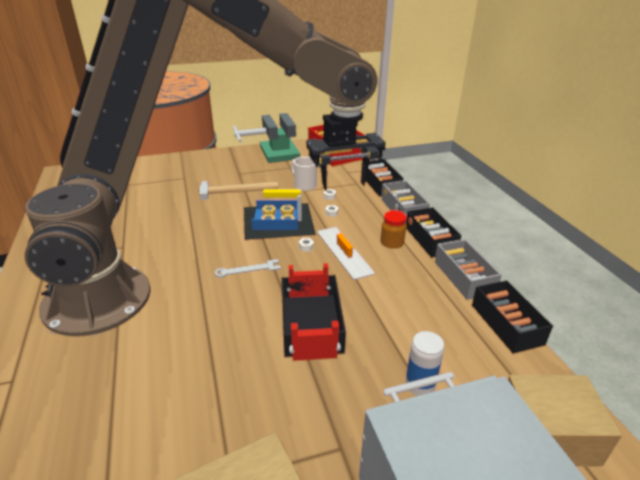

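```bash
cat > h.py <<'E'
import numpy as np,cv2
def proj(c,P):
    P=np.atleast_2d(P); q=P@c["view"][:3,:3].T+c["view"][:3,3]; q=q@c["mtx"].T; return q[:,:2]/q[:,2:]
def back(c,uv,z):
    uv=np.atleast_2d(uv).astype(float); R=c["view"][:3,:3];t=c["view"][:3,3]; C=-R.T@t
    d=np.c_[uv,np.ones(len(uv))]@np.linalg.inv(c["mtx"]).T@R
    return C+d*((z-C[2])/d[:,2])[:,None]
E
python3 - <<'E'
from h import *; import pickle
d=pickle.load(open("c0.pkl","rb"))
s,i=d["scene"],d["side"]
for n,c,uv,z in [("grip",s,(405,290),94),("grip",i,(282,193),94),("mat",s,(407,312),4),("mat",i,(278,221),4),("bar rib",s,(314,264),42),("bar rib",i,(345,243),42),("bin",i,(312,322),5),("wr",i,(247,268),0),("can",i,(426,345),120),("jar",i,(395,217),90),("nutw",i,[(306,243),(332,210),(330,193)],0),("mug",i,(304,160),90),("hammer",i,[(204,189),(277,185)],10)]:
    print(n,back(c,uv,z).round().tolist())
E

```

```text
grip [[513.0, 224.0, 94.0]]
grip [[517.0, 227.0, 94.0]]
mat [[500.0, 234.0, 4.0]]
mat [[499.0, 219.0, 4.0]]
bar rib [[642.0, 25.0, 42.0]]
bar rib [[635.0, -3.0, 42.0]]
bin [[475.0, -230.0, 5.0]]
wr [[369.0, 18.0, 0.0]]
can [[624.0, -461.0, 120.0]]
jar [[785.0, 12.0, 90.0]]
nutw [[551.0, 86.0, 0.0], [681.0, 241.0, 0.0], [710.0, 351.0, 0.0]]
mug [[645.0, 442.0, 90.0]]
hammer [[304.0, 480.0, 10.0], [547.0, 440.0, 10.0]]
```

View pics/wrist0.png

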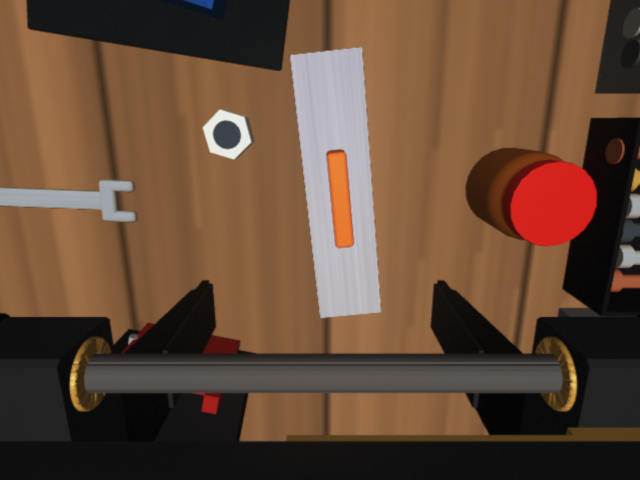

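Emit:
step_arm(
  moves=[
    {"tx":-35,"ty":-22,"tz":-8},
    {"tx":-70,"ty":-45,"tz":-15},
    {"tx":-105,"ty":-67,"tz":-22},
    {"tx":-140,"ty":-90,"tz":-30},
    {"tx":-175,"ty":-112,"tz":-38},
    {"tx":-210,"ty":-135,"tz":-45},
    {"tx":-230,"ty":-150,"tz":-50},
    {"tx":-230,"ty":-150,"tz":-50},
    {"tx":-230,"ty":-150,"tz":-50},
    {"tx":-230,"ty":-150,"tz":-50},
  ],
)

```text
validation failed for argument at $.mo...
```

```bash
python3 - <<'E'
from cell import env, optics
import cv2,pickle
d=pickle.load(open("c0.pkl","rb"))
c=optics.read_camera("wrist"); d["wbin"]=c; cv2.imwrite("pics/wbin.png",c["pixels"])
pickle.dump(d,open("c0.pkl","wb"))
E
```

Emit:
step_arm(
  moves=[
    {"tx":38},
    {"tx":76},
    {"tx":114},
    {"tx":152},
    {"tx":190,"ty":5},
    {"tx":228,"ty":10},
    {"tx":266,"ty":15},
    {"tx":304,"ty":20},
    {"tx":342,"ty":25},
    {"tx":380,"ty":30},
    {"tx":418,"ty":30},
    {"tx":450,"ty":30},
  ],
)

```text
validation failed for argument at $.mo...
```

Emit:
step_arm(
  moves=[
    {"tx":0},
    {"tx":0},
    {"tx":0},
  ],
)

```text
validation failed for argument at $.mo...
```

```bash
python3 - <<'E'
from cell import env, optics
import cv2,pickle
d=pickle.load(open("c0.pkl","rb"))
c=optics.read_camera("wrist"); d["wpan"]=c; cv2.imwrite("pics/wpan.png",c["pixels"])
c=optics.read_camera("scene"); d["scene1"]=c
c=optics.read_camera("side"); d["side1"]=c
pickle.dump(d,open("c0.pkl","wb")); print(env.state()["eef_pos"],env.state()["t"])
E
```

```text
[6.24949411e+02 4.20913232e-02 2.14500140e+02] 0.35
```

View pics/wpan.png

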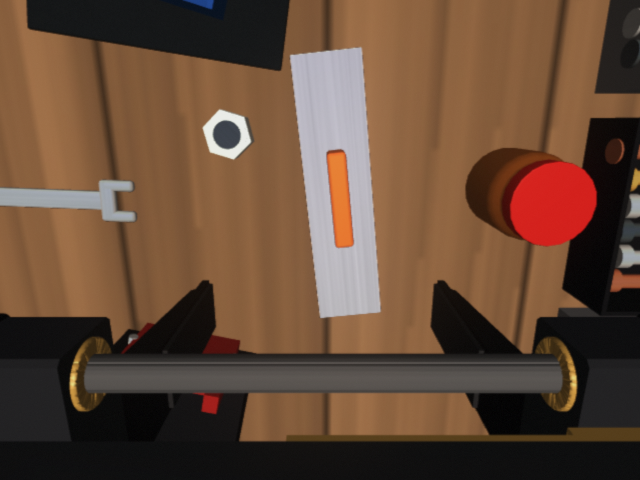

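View pics/wbin.png

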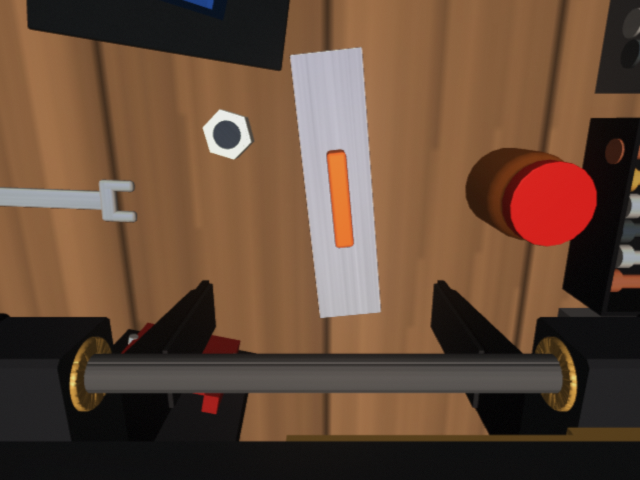

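The moves were refused, so the arm has not moved; the same wrist view shows again (bar rib at (340,198)). I'll give all four keys in each row.

Emit:
step_arm(
  moves=[
    {"tx":-35,"ty":-22,"tz":-8,"roll":0},
    {"tx":-70,"ty":-45,"tz":-15,"roll":0},
    {"tx":-105,"ty":-67,"tz":-22,"roll":0},
    {"tx":-140,"ty":-90,"tz":-30,"roll":0},
    {"tx":-175,"ty":-112,"tz":-38,"roll":0},
    {"tx":-210,"ty":-135,"tz":-45,"roll":0},
    {"tx":-230,"ty":-150,"tz":-50,"roll":0},
    {"tx":-230,"ty":-150,"tz":-50,"roll":0},
    {"tx":-230,"ty":-150,"tz":-50,"roll":0},
    {"tx":-230,"ty":-150,"tz":-50,"roll":0},
  ],
)

```text
t: 1.18
eef_pos: [475.2, -229.6, 264.6]
tcp_rot: [3.141, -0.0, 1.57]
ft_force: [0.2, -0.1, -0.0]
opening: 1.001
grip_force: 0.0
```

```bash
python3 - <<'E'
from cell import env, optics
import cv2,pickle
d=pickle.load(open("c0.pkl","rb"))
c=optics.read_camera("wrist"); d["wbin"]=c; cv2.imwrite("pics/wbin1.png",c["pixels"])
pickle.dump(d,open("c0.pkl","wb"))
E
```

```text
(no output)
```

View pics/wbin1.png

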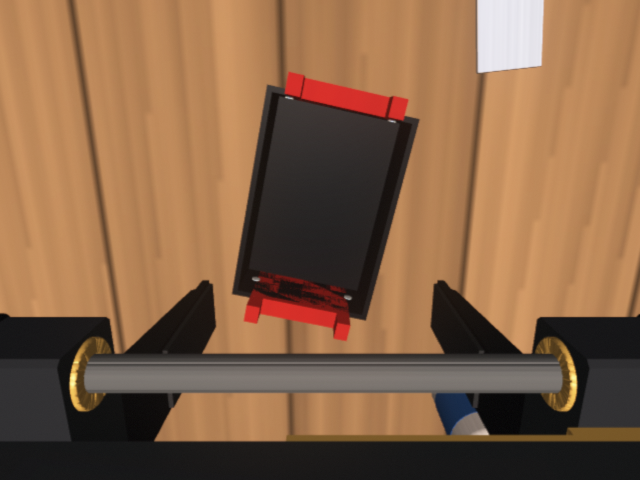

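Emit:
step_arm(
  moves=[
    {"tx":38,"ty":0,"tz":0,"roll":0},
    {"tx":76,"ty":0,"tz":0,"roll":0},
    {"tx":114,"ty":0,"tz":0,"roll":0},
    {"tx":152,"ty":0,"tz":0,"roll":0},
    {"tx":190,"ty":5,"tz":0,"roll":0},
    {"tx":228,"ty":10,"tz":0,"roll":0},
    {"tx":266,"ty":15,"tz":0,"roll":0},
    {"tx":304,"ty":20,"tz":0,"roll":0},
    {"tx":342,"ty":25,"tz":0,"roll":0},
    {"tx":380,"ty":30,"tz":0,"roll":0},
    {"tx":418,"ty":30,"tz":0,"roll":0},
    {"tx":450,"ty":30,"tz":0,"roll":0},
  ],
)

```text
t: 2.23
eef_pos: [504.2, 224.0, 264.2]
tcp_rot: [-3.141, -0.0, 1.574]
ft_force: [-0.2, 0.6, 0.4]
opening: 1.002
grip_force: 0.0
```

Emit:
step_arm(
  moves=[
    {"tx":0,"ty":0,"tz":0,"roll":0},
    {"tx":0,"ty":0,"tz":0,"roll":0},
    {"tx":0,"ty":0,"tz":0,"roll":0},
  ],
)

```text
t: 2.48
eef_pos: [504.5, 220.7, 264.2]
tcp_rot: [-3.141, 0.0, 1.573]
ft_force: [-0.4, 0.2, 0.0]
opening: 1.0
grip_force: 0.0
```

```bash
python3 - <<'E'
from cell import env, optics
import cv2,pickle
d=pickle.load(open("c0.pkl","rb"))
c=optics.read_camera("wrist"); d["wpan"]=c; cv2.imwrite("pics/wpan1.png",c["pixels"])
c=optics.read_camera("scene"); d["scene1"]=c
c=optics.read_camera("side"); d["side1"]=c
pickle.dump(d,open("c0.pkl","wb")); print(env.state()["eef_pos"],env.state()["t"])
E
```

```text
[505.01752618 219.33403297 264.6596173 ] 2.6333
```

View pics/wpan1.png

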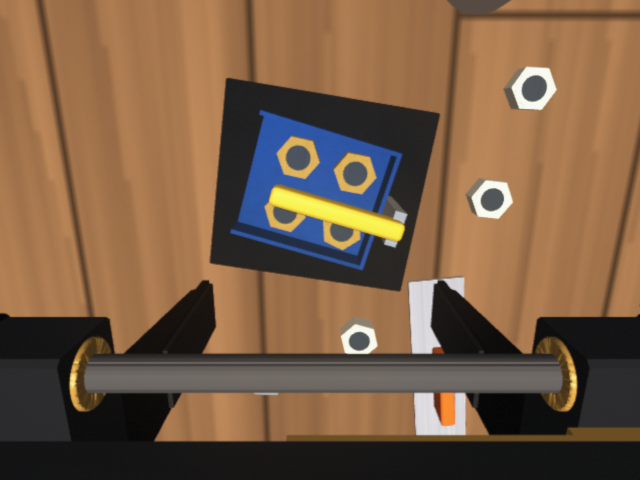

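```bash
cat >> h.py <<'E'
from scipy.optimize import least_squares
def fit(c,uv,P,x0,two=None):
    uv=np.array(uv,float);P=np.array(P,float)
    def f(p):
        cs,sn=np.cos(p[2]),np.sin(p[2]); Q=np.c_[p[0]+cs*P[:,0]-sn*P[:,1],p[1]+sn*P[:,0]+cs*P[:,1],P[:,2]]
        return (proj(c,Q)-uv).ravel()
    r=least_squares(f,x0,loss="soft_l1"); return r.x.round(3),np.abs(f(r.x)).round(1)
def rect(a,b,z): return [(-a,b,z),(a,b,z),(a,-b,z),(-a,-b,z)]
E
python3 - <<'E'
from h import *; import pickle
d=pickle.load(open("c0.pkl","rb"))
w=d["wpan"]
print("mat",*fit(w,[(227,78),(439,113),(401,291),(210,263)],rect(105,95,4),[500,225,-.2]))
for h in(40,44):print("pan",h,*fit(w,[(262,112),(401,154),(362,269),(233,232)],rect(67,59,h),[500,225,-.2]))
im=w["pixels"].astype(int); B,G,R=im[...,0],im[...,1],im[...,2]
m=((R>200)&(G>180)&(B<90)).astype(np.uint8)
n,l,s,ce=cv2.connectedComponentsWithStats(m); k=1+np.argmax(s[1:,4]); print("grip",s[k],ce[k])
r=cv2.minAreaRect(np.argwhere(l==k)[:,::-1].astype(np.float32)); print(r, back(w,cv2.boxPoints(r),105).round(1).tolist())
print("centroid",back(w,ce[k],104))
w=d["wbin"]
print("bin",*fit(w,[(268,86),(418,118),(366,320),(233,294),(290,72),(408,98),(349,340),(245,321)],rect(65,95,65)+rect(47,106,92),[475,-230,-.2]))
w=d["wrist"]
print("bar",*fit(w,[(291,56),(362,48),(381,312),(320,318)],rect(30,120,6),[640,10,0]))
print("rib",back(w,(337.5,151),42),back(w,(344,246),42))
cv2.imwrite("pics/z.png",cv2.resize(d["scene1"]["pixels"][160:360,200:480],None,fx=2.8,fy=2.8))
E

```

```text
mat [ 5.01499e+02  2.27877e+02 -1.53000e-01] [1.2 0.8 2.2 0.3 0.3 0.9 0.4 0.9]
pan 40 [ 4.97107e+02  2.31629e+02 -2.90000e-01] [0.8 2.1 2.2 0.1 0.9 1.4 2.3 0.7]
pan 44 [ 4.97225e+02  2.32325e+02 -2.94000e-01] [1.  3.3 3.3 0.1 1.  2.3 3.3 0.7]
grip [ 269  188  135   53 2063] [341.23170141 215.6994668 ]
((336.3096008300781, 213.85890197753906), (137.0785675048828, 17.766845703125), 16.313854217529297) [[461.5, 235.6, 105.0], [465.9, 249.1, 105.0], [570.2, 218.3, 105.0], [566.9, 204.1, 105.0]]
centroid [[519.46365398 225.30528907 104.        ]]
bin [ 4.74020e+02 -2.29686e+02 -2.06000e-01] [1.  1.6 1.9 0.1 1.3 0.  0.  0.4 1.5 0.5 0.9 0.3 0.9 0.8 0.  0.4]
bar [6.39959e+02 1.30990e+01 1.01000e-01] [0.9 0.6 0.6 0.6 0.1 1.3 0.  0.9]
rib [[636.65927574  54.51874485  42.        ]] [[642.85968281 -24.02679042  42.        ]]
```

Wrist view over the pan: mat corners at (227,78),(439,113),(401,291),(210,263); pan with yellow grip from (272,195) to (404,232) holding four yellow nuts. White nuts at (534,88), (491,199), (359,338) are the look-alikes. The bin view shows the rim corners at (268,86),(418,118),(366,320),(233,294). All sizes fit. Now I grasp the pan.

Emit:
step_arm(
  moves=[
    {"tx":2,"ty":0,"tz":10,"roll":-0.11},
    {"tx":3,"ty":-1,"tz":20,"roll":-0.22},
    {"tx":4,"ty":-1,"tz":35,"roll":-0.33},
    {"tx":5,"ty":-2,"tz":50,"roll":-0.44},
    {"tx":6,"ty":-2,"tz":65,"roll":-0.55},
    {"tx":7,"ty":-3,"tz":80,"roll":-0.66},
    {"tx":8,"ty":-3,"tz":95,"roll":-0.77},
    {"tx":9,"ty":-3,"tz":105,"roll":-0.88},
    {"tx":10,"ty":-3.5,"tz":115,"roll":-0.99},
    {"tx":10.5,"ty":-3.5,"tz":120,"roll":-1.1},
    {"tx":10.5,"ty":-3.5,"tz":120,"roll":-1.2},
    {"tx":10.5,"ty":-3.5,"tz":120,"roll":-1.28},
  ],
)

```text
t: 3.63
eef_pos: [501.7, 229.5, 144.4]
tcp_rot: [-3.141, -0.0, 2.855]
ft_force: [0.2, -0.2, -0.7]
opening: 1.001
grip_force: 0.0
```

Emit:
step_arm(
  moves=[
    {"tx":0,"ty":0,"tz":0,"roll":0},
    {"tx":0,"ty":0,"tz":0,"roll":0},
    {"tx":0,"ty":0,"tz":0,"roll":0},
  ],
)

```text
t: 3.88
eef_pos: [501.7, 230.1, 144.8]
tcp_rot: [3.141, 0.0, 2.847]
ft_force: [-0.3, -0.3, 0.4]
opening: 1.001
grip_force: 0.0
```

```bash
python3 - <<'E'
from cell import env, optics
from h import *
c=optics.read_camera("wrist"); cv2.imwrite("pics/grip.png",c["pixels"])
im=c["pixels"].astype(int); B,G,R=im[...,0],im[...,1],im[...,2]
m=((R>200)&(G>180)&(B<90)).astype(np.uint8)
n,l,s,ce=cv2.connectedComponentsWithStats(m); k=1+np.argmax(s[1:,4]); print(s[k])
r=cv2.minAreaRect(np.argwhere(l==k)[:,::-1].astype(np.float32)); print(r, back(c,cv2.boxPoints(r),105).round(1).tolist())
s=env.state();print(s["eef_pos"],s["tcp_rot"],s["joints"].round(2))
E
```

```text
[ 308  196   30  158 1678]
((322.5, 274.5), (157.0, 29.0), 90.0) [[460.6, 235.1, 105.0], [464.8, 249.0, 105.0], [549.6, 224.1, 105.0], [544.9, 208.6, 105.0]]
[501.6667198  230.20766255 144.80993495] [3.14141261e+00 3.06370303e-04 2.84795101e+00] [ 0.31  0.47  1.82 -0.    0.85 -0.97]
```

View pics/grip.png

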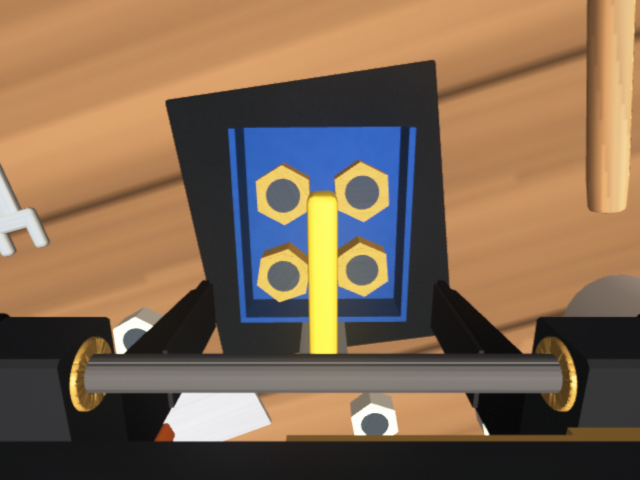

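Wrist view: grip centred between the fingers at column 322, running straight up the picture, with the nuts clear. Lower and grip.

Emit:
step_arm(
  moves=[
    {"tx":0,"ty":0,"tz":20,"roll":0},
    {"tx":0,"ty":0,"tz":40,"roll":0},
    {"tx":0,"ty":0,"tz":58,"roll":0},
    {"tx":0,"ty":0,"tz":69.5,"roll":0},
    {"tx":0,"ty":0,"tz":69.5,"roll":0},
    {"tx":0,"ty":0,"tz":69.5,"roll":0},
  ],
)

```text
t: 4.43
eef_pos: [501.5, 230.4, 75.0]
tcp_rot: [-3.141, -0.001, 2.85]
ft_force: [-0.3, 0.6, -0.2]
opening: 0.997
grip_force: 0.0
```

Emit:
step_arm(
  moves=[
    {"tx":0,"ty":0,"tz":0,"roll":0},
    {"tx":0,"ty":0,"tz":0,"roll":0},
    {"tx":0,"ty":0,"tz":0,"roll":0},
    {"tx":0,"ty":0,"tz":0,"roll":0},
    {"tx":0,"ty":0,"tz":0,"roll":0},
    {"tx":0,"ty":0,"tz":0,"roll":0},
    {"tx":0,"ty":0,"tz":0,"roll":0},
    {"tx":0,"ty":0,"tz":0,"roll":0},
    {"tx":0,"ty":0,"tz":0,"roll":0},
  ],
  grip=0,
)

```text
t: 5.18
eef_pos: [501.5, 230.5, 75.1]
tcp_rot: [3.142, 0.0, 2.851]
ft_force: [0.5, -0.3, -0.1]
opening: 0.427
grip_force: 0.0
```

Emit:
step_arm(
  moves=[
    {"tx":0,"ty":0,"tz":0,"roll":0},
    {"tx":0,"ty":0,"tz":0,"roll":0},
    {"tx":0,"ty":0,"tz":0,"roll":0},
    {"tx":0,"ty":0,"tz":0,"roll":0},
    {"tx":0,"ty":0,"tz":0,"roll":0},
    {"tx":0,"ty":0,"tz":0,"roll":0},
    {"tx":0,"ty":0,"tz":0,"roll":0},
    {"tx":0,"ty":0,"tz":0,"roll":0},
  ],
  grip=0,
)

```text
t: 5.85
eef_pos: [501.5, 230.5, 75.1]
tcp_rot: [-3.141, 0.0, 2.851]
ft_force: [-0.5, -1.8, -0.0]
opening: 0.169
grip_force: 30.0
```

Emit:
step_arm(
  moves=[
    {"tx":0,"ty":0,"tz":-3,"roll":0},
    {"tx":0,"ty":0,"tz":-9,"roll":0},
    {"tx":0,"ty":0,"tz":-18,"roll":0},
    {"tx":0,"ty":0,"tz":-30,"roll":0},
    {"tx":0,"ty":0,"tz":-44,"roll":0},
    {"tx":0,"ty":0,"tz":-58,"roll":0},
    {"tx":0,"ty":0,"tz":-72,"roll":0},
    {"tx":0,"ty":0,"tz":-84,"roll":0},
    {"tx":0,"ty":0,"tz":-93,"roll":0},
    {"tx":0,"ty":0,"tz":-98,"roll":0},
    {"tx":0,"ty":0,"tz":-100,"roll":0},
    {"tx":0,"ty":0,"tz":-100,"roll":0},
  ],
)

```text
t: 6.85
eef_pos: [501.5, 230.5, 175.4]
tcp_rot: [3.141, 0.0, 2.851]
ft_force: [0.3, -0.2, -6.7]
opening: 0.169
grip_force: 30.0
```

Emit:
step_arm(
  moves=[
    {"tx":-1.1,"ty":-3.8,"tz":0,"roll":0},
    {"tx":-3.9,"ty":-13.4,"tz":0,"roll":0},
    {"tx":-8.4,"ty":-28.8,"tz":0,"roll":0},
    {"tx":-14.6,"ty":-49.9,"tz":0,"roll":0},
    {"tx":-21.9,"ty":-74.9,"tz":0,"roll":0},
    {"tx":-29.7,"ty":-101.8,"tz":0,"roll":0},
    {"tx":-37.6,"ty":-128.6,"tz":0,"roll":0},
    {"tx":-45.4,"ty":-155.5,"tz":0,"roll":0},
    {"tx":-53.3,"ty":-182.4,"tz":0,"roll":0},
    {"tx":-61.1,"ty":-209.3,"tz":0,"roll":0},
    {"tx":-69,"ty":-236.2,"tz":0,"roll":0},
    {"tx":-76.8,"ty":-263,"tz":0,"roll":0},
  ],
)

```text
t: 7.85
eef_pos: [498.9, -45.4, 174.7]
tcp_rot: [-3.141, -0.001, 2.851]
ft_force: [0.3, 0.1, -5.8]
opening: 0.166
grip_force: 30.0
```

Emit:
step_arm(
  moves=[
    {"tx":-7.8,"ty":-26.9,"tz":0,"roll":0},
    {"tx":-15.7,"ty":-53.8,"tz":0,"roll":0},
    {"tx":-23.5,"ty":-80.6,"tz":0,"roll":0},
    {"tx":-30.8,"ty":-105.6,"tz":0,"roll":-0.01},
    {"tx":-37,"ty":-126.7,"tz":0,"roll":-0.02},
    {"tx":-42,"ty":-144,"tz":0,"roll":-0.03},
    {"tx":-46,"ty":-157.4,"tz":0,"roll":-0.045},
    {"tx":-49.1,"ty":-168,"tz":0,"roll":-0.06},
    {"tx":-51.3,"ty":-175.7,"tz":0,"roll":-0.075},
    {"tx":-52.7,"ty":-180.5,"tz":0,"roll":-0.085},
    {"tx":-53.3,"ty":-182.4,"tz":0,"roll":-0.085},
    {"tx":-53.6,"ty":-183.6,"tz":0,"roll":-0.085},
  ],
)

```text
t: 8.85
eef_pos: [498.0, -235.0, 174.8]
tcp_rot: [3.141, -0.001, 2.935]
ft_force: [0.1, 0.1, -6.3]
opening: 0.166
grip_force: 30.0
```

```bash
python3 - <<'E'
from cell import env, optics
from h import *
c=optics.read_camera("wrist")["pixels"]; s=optics.read_camera("side")["pixels"]
a=cv2.resize(s[170:370,200:440],(600,500))
cv2.imwrite("pics/over.png",np.vstack([np.hstack([cv2.resize(s[150:370,200:440],(400,366)),cv2.resize(c,(400,366))])]))
s=env.state();print(s["eef_pos"],s["tcp_rot"],s["moment"],s["t"],s["joints"].round(2))
E
```

```text
[ 498.22580997 -234.56577568  175.02321693] [ 3.14140584e+00 -2.24840790e-04  2.93546545e+00] [0.10128565 0.02082972 0.02716636] 8.95 [-0.56  0.43  1.79  0.    0.92 -1.92]
```

View pics/over.png

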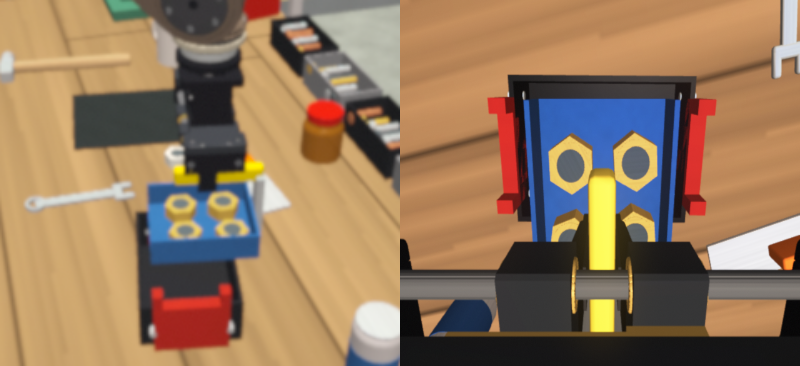

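Left (side view): level pan above the bin with all four nuts. Right (wrist view): pan square between the red uprights. Pan tilts only by slipping in the pads, so I press its rear underside on the bin's +x wall while moving towards -x.

Emit:
step_arm(
  moves=[
    {"tx":0,"ty":0,"tz":5,"roll":0},
    {"tx":0,"ty":0,"tz":13,"roll":0},
    {"tx":0,"ty":0,"tz":22,"roll":0},
    {"tx":0,"ty":0,"tz":30,"roll":0},
    {"tx":0,"ty":0,"tz":35,"roll":0},
    {"tx":0,"ty":0,"tz":37,"roll":0},
    {"tx":0,"ty":0,"tz":39,"roll":0},
    {"tx":0,"ty":0,"tz":41,"roll":0},
    {"tx":0,"ty":0,"tz":41,"roll":0},
  ],
)

```text
t: 9.7
eef_pos: [498.3, -234.6, 136.1]
tcp_rot: [-3.141, 0.001, 2.936]
ft_force: [-7.7, 3.4, 15.9]
opening: 0.166
grip_force: 30.0
```

Emit:
step_arm(
  moves=[
    {"tx":2,"ty":0,"tz":1.5,"roll":0},
    {"tx":4,"ty":0,"tz":3,"roll":0},
    {"tx":6,"ty":0,"tz":4.5,"roll":0},
    {"tx":6,"ty":0,"tz":4.5,"roll":0},
  ],
)

```text
t: 10.03
eef_pos: [492.8, -233.5, 132.1]
tcp_rot: [-3.141, 0.003, 2.936]
ft_force: [-6.4, 6.0, 19.8]
opening: 0.166
grip_force: 30.0
```

```bash
python3 - <<'E'
from cell import env, optics
from h import *
c=optics.read_camera("wrist"); cv2.imwrite("pics/t1.png",c["pixels"])
im=c["pixels"].astype(int); B,G,R=im[...,0],im[...,1],im[...,2]
m=((R>200)&(G>180)&(B<90)).astype(np.uint8)
n,l,s,ce=cv2.connectedComponentsWithStats(m); k=1+np.argmax(s[1:,4]); print("front end row",s[k])
bl=(B>110)&(R<80); ys,xs=np.nonzero(bl); print("blue rows",ys.min(),ys.max(),bl.sum())
s=env.state();print(s["eef_pos"],s["ft_force"],s["moment"])
R_=c["view"][:3,:3];print((-R_.T@c["view"][:3,3]-s["eef_pos"]).round(1))
E
```

```text
front end row [ 302  226   44  128 1088]
blue rows 137 316 18984
[ 492.81729598 -233.48711149  132.0863713 ] [-7.72133792  5.32237312 19.55813333] [0.99814373 1.01655116 0.02555787]
[-76.2  16.1 169.8]
```

```bash
cat >> h.py <<'E'
def tilt(c,s,g=5.0):
    "best tilt from grip front row/width and lip row, wrist picture"
    im=c["pixels"].astype(int); B,G,R=im[...,0],im[...,1],im[...,2]
    m=((R>200)&(G>180)&(B<90)).astype(np.uint8)
    n,l,st,ce=cv2.connectedComponentsWithStats(m[:, 240:400]); k=1+np.argmax(st[1:,4]); row=st[k][1]
    bl=(B>110)&(R<80); lip=np.nonzero(bl.sum(1)>40)[0].min()
    psi=s["tcp_rot"][2]; X=-np.array([np.cos(psi),np.sin(psi),0]); Z=np.array([0,0,1.]); O=s["eef_pos"]+18.8*Z
    out=[]
    for th in range(-15,46,5):
        t=np.radians(th); f=lambda dx,dz: O+X*(dx*np.cos(t)-dz*np.sin(t))+Z*(dx*np.sin(t)+dz*np.cos(t))
        out.append((th,*proj(c,[f(-35-g,11),f(-35-g,-11),f(-67-g,-86)])[:,1].round(0)))
    yel=((R>170)&(G>120)&(B<110)).sum()
    return row,lip,yel,out
E
python3 - <<'E'
from cell import env, optics
from h import *
c=optics.read_camera("wrist"); s=env.state(); r=tilt(c,s); print(r[:3]); [print(*map(float,x)) for x in r[3]]
E
```

```text
(np.int32(226), np.int64(139), np.int64(112376))
-15.0 254.0 222.0 88.0
-10.0 246.0 220.0 102.0
-5.0 240.0 219.0 116.0
0.0 234.0 219.0 130.0
5.0 229.0 220.0 144.0
10.0 225.0 221.0 158.0
15.0 222.0 223.0 172.0
20.0 220.0 226.0 187.0
25.0 219.0 230.0 201.0
30.0 219.0 234.0 215.0
35.0 220.0 238.0 230.0
40.0 221.0 243.0 244.0
45.0 223.0 248.0 258.0
```

Emit:
step_arm(
  moves=[
    {"tx":2,"ty":0,"tz":2,"roll":0},
    {"tx":4,"ty":0,"tz":4,"roll":0},
    {"tx":6,"ty":0,"tz":6,"roll":0},
    {"tx":8,"ty":0,"tz":7,"roll":0},
    {"tx":10,"ty":0,"tz":8,"roll":0},
    {"tx":10,"ty":0,"tz":8,"roll":0},
  ],
)

```text
t: 10.63
eef_pos: [482.9, -231.4, 123.3]
tcp_rot: [-3.141, 0.002, 2.936]
ft_force: [-4.8, 3.9, 12.2]
opening: 0.167
grip_force: 30.0
```

```bash
python3 - <<'E'
from cell import env, optics
from h import *
c=optics.read_camera("wrist"); cv2.imwrite("pics/t2.png",c["pixels"]);s=env.state(); r=tilt(c,s); print(r[:3]); print([(x[0],float(x[3])) for x in r[3]],s["ft_force"])
E
```

```text
(np.int32(217), np.int64(160), np.int64(114544))
[(-15, 89.0), (-10, 102.0), (-5, 116.0), (0, 130.0), (5, 144.0), (10, 158.0), (15, 173.0), (20, 187.0), (25, 201.0), (30, 215.0), (35, 230.0), (40, 244.0), (45, 259.0)] [-5.4468958   4.98386179 11.94516162]
```

Emit:
step_arm(
  moves=[
    {"tx":2,"ty":0,"tz":2,"roll":0},
    {"tx":4,"ty":0,"tz":4,"roll":0},
    {"tx":6,"ty":0,"tz":6,"roll":0},
    {"tx":8,"ty":0,"tz":8,"roll":0},
    {"tx":8,"ty":0,"tz":8,"roll":0},
    {"tx":8,"ty":0,"tz":8,"roll":0},
  ],
)

```text
t: 11.18
eef_pos: [474.6, -229.6, 115.0]
tcp_rot: [-3.141, 0.0, 2.936]
ft_force: [-6.9, 4.6, 10.4]
opening: 0.164
grip_force: 30.0
```

```bash
python3 - <<'E'
from cell import env, optics
from h import *
c=optics.read_camera("wrist"); cv2.imwrite("pics/t3.png",c["pixels"]);s=env.state(); r=tilt(c,s); print(r[:3]); print(s["ft_force"])
for n in("pics/over","pics/t1.png","pics/t2.png","pics/t3.png"):
    im=cv2.imread(n)
    if im is None: continue
    h=cv2.cvtColor(im,cv2.COLOR_BGR2HSV); m=cv2.inRange(h,(18,120,120),(26,210,245)); m[320:]=0; m[:,:200]=0;m[:,450:]=0
    k,l,st,ce=cv2.connectedComponentsWithStats(m); print(n,[(*ce[i].round().astype(int).tolist(),int(st[i,4])) for i in range(1,k) if st[i,4]>60])
E
```

```text
(np.int32(212), np.int64(179), np.int64(119817))
[-8.13067559  4.04236905 10.38796644]
pics/t1.png [(322, 240, 846), (374, 288, 367), (274, 295, 232)]
pics/t2.png [(321, 255, 580), (382, 308, 184), (269, 313, 82)]
pics/t3.png [(322, 258, 712), (378, 306, 95), (265, 310, 116)][ WARN:0@0.371] global loadsave.cpp:275 findDecoder imread_('pics/over'): can't open/read file: check file path/integrity
```

```bash
cat >> h.py <<'E'
def ascii(im,r0,r1,c0,c1,sx,sy):
    h=cv2.cvtColor(im,cv2.COLOR_BGR2HSV).astype(int)
    for r in range(r0,r1,sy):
        print("%3d "%r+"".join((lambda H,S,V: "#" if V<60 else "R" if S>150 and (H<6 or H>172) else "Y" if 26<=H<35 and S>150 and V>150 else "N" if 19<=H<26 and S>110 and V>100 else "B" if 100<H<130 and S>120 else "W" if S<50 and V>120 else "o" if S<60 else ".")(*h[r,c]) for c in range(c0,c1,sx)))
E
python3 - <<'E'
from cell import env, optics
from h import *
s=optics.read_camera("side")["pixels"]; cv2.imwrite("pics/s3.png",s); ascii(s,215,350,265,370,1,2)
E
```

```text
215 ooooooooooooooooooooooooooo#########oooooWWWWWWWWWWWWWoooo#######oWWWWW..................................
217 ooooooooooooooooooooooooooooo###############oooooo##############.........................................
219 oooooooooooooooooooooooooooooo##################################.........................................
221 ooooooooooooooooooooooooooooo####################################........................................
223 oooooooooooooooooooooooooooo#####################################........................................
225 oooooooooooooooooooooooooooo######################################.......................................
227 ooooooooooooooooooooooooooo#######################################ooWWWW.................................
229 ooooooooooooooooooooooooooo###################################ooooWWWWWWWo...............................
231 ooooooooooooooooooooooooooo####oo###########################oWWWWWWWWWWWWWW..............................
233 oooooooooooooooooooooooooooo##ooWoo########################oWWWWWWWWWWWW.................................

[... 5679 characters left out ...]
RRRRRRRRR.#####.........................
339 ....................######RRRRRRRRRRRRRRRRRRRRRRRRRRRRRRRRRRRRRRRRRRRRRRRR.#####.........................
341 ....................######RRRRRRRRRRRRRRRRRRRRRRRRRRRRRRRRRRRRRRRRRRRRRRR..####..........................
343 ....................######RRRRRRRRRRRRRRRRRRRRRRRRRRRRRRRRRRRRRRRRRRRRRR.WWo###..........................
345 ....................####ooW.RRRRRRRRRRRRRRRRRRRRRRRRRRRRRRRRRRRRRRRRRRR.oWWWo##..........................
347 ....................###oWWWW.RRRRRRRRRRRRRRRRRRRRRRRRRRRRRRRRRRRRRRRRRR.WWWWo##..........................
349 ....................###oWWWW.RRRRRRRRRRRRRRRRRRRRRRRRRRRRRRRRRRRRRRRRRR.oWWo###..........................
```

```bash
cat >> h.py <<'E'
def slope(c,s):
    psi=s["tcp_rot"][2]; X=-np.array([np.cos(psi),np.sin(psi),0]); Z=np.array([0,0,1.]); O=s["eef_pos"]+18.8*Z; r=[]
    for th in range(0,46,5):
        t=np.radians(th); f=lambda dx,dz: O+X*(dx*np.cos(t)-dz*np.sin(t))+Z*(dx*np.sin(t)+dz*np.cos(t))
        a=proj(c,[f(-40,11),f(72,11),f(-72,-86)]); r.append((th,a.round().astype(int).tolist()))
    return r
E
python3 - <<'E'
from cell import env, optics
from h import *
c=optics.read_camera("side")
for x in slope(c,env.state()): print(x)
E
```

```text
(0, [[293, 274], [345, 272], [279, 310]])
(5, [[292, 276], [345, 269], [283, 311]])
(10, [[292, 277], [344, 267], [287, 313]])
(15, [[292, 279], [343, 265], [291, 314]])
(20, [[292, 280], [342, 263], [295, 315]])
(25, [[292, 281], [341, 261], [299, 316]])
(30, [[293, 282], [339, 259], [303, 316]])
(35, [[293, 284], [337, 257], [307, 317]])
(40, [[294, 285], [335, 256], [312, 316]])
(45, [[295, 286], [332, 254], [316, 316]])
```

Side picture in text form: all four nuts still lie in the pan at about 18°, the lip too near the far wall. I back off about 20 mm (friction holds the tilt) and press on.

Emit:
step_arm(
  moves=[
    {"tx":0,"ty":0,"tz":-4,"roll":0},
    {"tx":0,"ty":0,"tz":-9,"roll":0},
    {"tx":-3,"ty":0,"tz":-12,"roll":0},
    {"tx":-8,"ty":0,"tz":-12,"roll":0},
    {"tx":-14,"ty":0,"tz":-12,"roll":0},
    {"tx":-20,"ty":0,"tz":-12,"roll":0},
    {"tx":-24,"ty":0,"tz":-12,"roll":0},
    {"tx":-24,"ty":0,"tz":-10,"roll":0},
    {"tx":-24,"ty":0,"tz":-8,"roll":0},
    {"tx":-23,"ty":0,"tz":-6,"roll":0},
    {"tx":-21,"ty":0,"tz":-4,"roll":0},
    {"tx":-19,"ty":0,"tz":-2,"roll":0},
  ],
)

```text
t: 12.33
eef_pos: [493.8, -233.8, 118.0]
tcp_rot: [-3.141, 0.002, 2.936]
ft_force: [-8.1, 5.0, 24.9]
opening: 0.169
grip_force: 30.0
```

```bash
python3 - <<'E'
from cell import env, optics
from h import *
c=optics.read_camera("wrist"); s=env.state(); r=tilt(c,s); print(r[:2])
print([(x[0],float(x[3])) for x in r[3]])
s=optics.read_camera("side")["pixels"]; cv2.imwrite("pics/s4.png",s); ascii(s,255,335,280,365,2,3)
E
```

```text
(np.int32(208), np.int64(194))
[(-15, 87.0), (-10, 101.0), (-5, 115.0), (0, 129.0), (5, 143.0), (10, 157.0), (15, 171.0), (20, 186.0), (25, 200.0), (30, 214.0), (35, 229.0), (40, 243.0), (45, 257.0)]
255 ...............ooooooooooooooooWW....WWWo..
258 ..............ooooooooooooooooo.YY.WWWWWWW.
261 ..............ooooooooooooooooooNYNWWWWWWWW
264 ...............oooooooooooooo##oNNoWWWWWWWW
267 W....RR........#################.WWWWWWWWWW
270 .....RR........#################B.WWWWWWWWW
273 .....RRRRRR..N.oo############oo#BB.WWWWWWWW
276 .....RRRR.NYYYNoo##############BBBBoWWWWWWW
279 ..##RRRRR.YYYYNNNN.#####BBBBBBBBBBBB.WWW...
282 ..##RRRRR.NYYYYNN.o####BBBBBBBBBBBBBBWWWW..
285 .o####.##.BWNNW.BBB####BBBBBBBBBBBBBBBWWWW.
288 ..#oo..##BBBBBBBBBBBBBBBBBBBBBBBBBBBBBBWWW.
291 ..##oRRRRR.BBBBBBBBBBBBBBBBBBBBBBBBBBBB.WWW
294 ..##.RRRR.....BBBBBBBBBBBBBBBBBBBBBBBBBB.o.
297 ..NNNN...N.NNNWBBBBBBBBBBBBBBBBBBBBBBBBBBW.
300 ..NNNNNN.WWNNNNWBBBBBBBBBBBBBBBBBBBBBBBBBW.
303 ..NNNNNNWWNNNNNWBBBBBBBBBBBBBBBBBBBBBBBBB..
306 ..NNNNNNNNNNNN..BBBBBBBBBBBBBBBBBBBBBBBBBBW
309 ..NNNNNNNNNNNNWBBBBBBBBBBBBBBBBBBBBBBBBBB.W
312 ..NNNNN.NNN.NNN.BBBBBBBBBBBBBBBBBBBBBBoW...
315 ...NNN.NN.WWWNN..BBBBBBBBBBBBBBBBB.W.......
318 ..##o.NNNWWWN.W.BBBBBBBBBBBBBBBBW..........
321 ...NNNNNNN.W.BBBBBBBBBBBBB.RR..#...........
324 ...NNN...NNoBBBBBBBBBBBBB.RRRR##...........
327 ..oNNN.RR.NNoBBBBBB.......RRRR##...........
330 ..o.NN.RRRRRRRRRRRRRRRRRRRRRRR##o..........
333 ..ooN..RRRRRRRRRRRRRRRRRRRRRRR###..........
```

Emit:
step_arm(
  moves=[
    {"tx":-1,"ty":0,"tz":-3,"roll":0},
    {"tx":-4,"ty":0,"tz":-6,"roll":0},
    {"tx":-8,"ty":0,"tz":-10,"roll":0},
    {"tx":-12,"ty":0,"tz":-14,"roll":0},
    {"tx":-16,"ty":0,"tz":-18,"roll":0},
    {"tx":-20,"ty":0,"tz":-24,"roll":0},
    {"tx":-22,"ty":0,"tz":-30,"roll":0},
    {"tx":-22,"ty":0,"tz":-36,"roll":0},
    {"tx":-22,"ty":0,"tz":-42,"roll":0},
    {"tx":-22,"ty":0,"tz":-45,"roll":0},
    {"tx":-22,"ty":0,"tz":-45,"roll":0},
  ],
)

```text
t: 13.35
eef_pos: [515.2, -238.3, 161.6]
tcp_rot: [-3.141, 0.001, 2.936]
ft_force: [0.4, 0.8, -2.5]
opening: 0.163
grip_force: 30.0
```

```bash
python3 - <<'E'
from cell import env, optics
from h import *
c=optics.read_camera("wrist"); s=env.state(); r=tilt(c,s); print(r[:2],s["ft_force"])
print([(x[0],float(x[3])) for x in r[3]]); cv2.imwrite("pics/w5.png",c["pixels"]); ascii(c["pixels"],70,330,160,480,4,7)
s=optics.read_camera("side")["pixels"]; cv2.imwrite("pics/s5.png",s); ascii(s,240,345,270,365,2,3)
E
```

```text
(np.int32(208), np.int64(195)) [-0.03666442  0.25609557 -2.24498981]
[(-15, 88.0), (-10, 102.0), (-5, 116.0), (0, 130.0), (5, 144.0), (10, 158.0), (15, 172.0), (20, 186.0), (25, 201.0), (30, 215.0), (35, 229.0), (40, 244.0), (45, 258.0)]
 70 .#########################oooooooooooooooooooooooooooooooooooooooooooooooooooooo
 77 .##############################################################################o
 84 .#########################ooo......oooooooooooo....NNNNNNNNNN..ooo#.###########o
 91 ..##################..NNNNNNNNNNNN.oooooooooooo....NNNNNNNNNNN.ooooooooo#######o
 98 RRRRR##Wo##########...NNNNNNNNNNNNNoooooooooooo....NNNNNNNNNNNoooooooooo##W####.
105 RRRRR###R#R#########...NNNNNNNNNNNNoooooooooooo....NNNNNNNNNNNooooooooooR#oR#RRR
112 RRRR####R#R#########...NNNNNNNNNNNN.ooooooooo....NNNNNNNNNNNN.ooooooooo.R#R##RRR
119 RRRRR###RRR#########...NNN..o.NNNNNNNoooooooo....NNNNNNNNNNNooooooooooo.R#R##RRR
126 RRRRRR###R############...NNNNNNNNNNNN.oooooo.....NNNNNNNNNN.oooooooooooRRRR###RR
133 RRRRRR###R############...NNNNNNNNNNNN.oooooo.....NNNNNNNNNN.ooooooooooo#######RR
140 RRRRR###
[... 3522 characters left out ...]
BBB.W......
306 .......NNNNNNNNNN###.BBBBBBBBBBBBBBB.W..........
309 .......NNNNNNNNN.####BBBBBBBBBBBBBB.............
312 .......NNNNNNNNN.#####.BBBBBBBBB.###............
315 ........NNNNNNNN.o#####.BBBB.o######............
318 .......##oo..NNNNN.#####..##########............
321 .......oNNNNNNNNNNNo##########.RRRR##...........
324 .......oNNN...NNNNNo##########.RRRR##...........
327 .......o.NN.RRNNNNN.ooo........RRRR##...........
330 .......ooNN.RR.....RRRRRRRRRRRRRRRR##o..........
333 .......o#N..RRRRRRRRRRRRRRRRRRRRRRR###..........
336 ........##.RRRRRRRRRRRRRRRRRRRRRRRR###..........
339 ........###RRRRRRRRRRRRRRRRRRRRRRRR###..........
342 ........###RRRRRRRRRRRRRRRRRRRRRRR.##...........
```

```bash
python3 - <<'E'
from cell import env, optics
from h import *
w=cv2.imread("pics/w5.png")[60:340,150:490]; s=cv2.imread("pics/s5.png")[230:350,265:375]; c=optics.read_camera("scene")["pixels"]; 
cv2.imwrite("pics/v.png",np.hstack([cv2.resize(w,(440,362)),cv2.resize(s,(332,362),interpolation=cv2.INTER_CUBIC)]))
E
```

```text
(no output)
```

View pics/v.png

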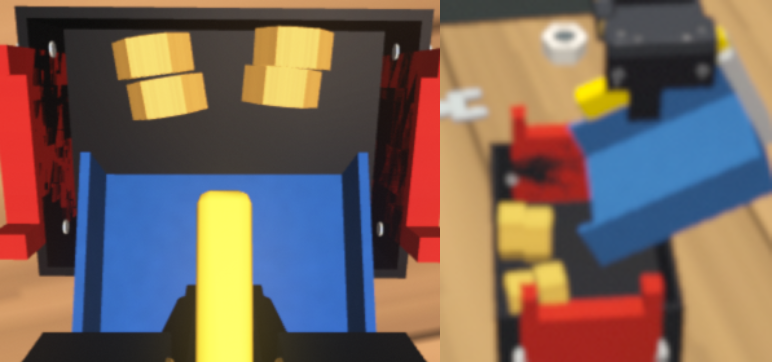

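Left and right crops: the pan is empty, the four nuts stand on edge inside the bin against the far wall, below the rim. Now I take the pan back.

Emit:
step_arm(
  moves=[
    {"tx":0,"ty":0,"tz":-12,"roll":0},
    {"tx":0,"ty":0,"tz":-30,"roll":0},
    {"tx":0,"ty":0,"tz":-50,"roll":0},
    {"tx":0,"ty":0,"tz":-65,"roll":0},
    {"tx":3,"ty":9.5,"tz":-70,"roll":0},
    {"tx":8.5,"ty":26.7,"tz":-70,"roll":0},
    {"tx":15.2,"ty":47.7,"tz":-70,"roll":0},
    {"tx":23.1,"ty":72.4,"tz":-70,"roll":0},
    {"tx":31.6,"ty":99.1,"tz":-70,"roll":0},
    {"tx":40.1,"ty":125.8,"tz":-70,"roll":0},
    {"tx":48.6,"ty":152.5,"tz":-70,"roll":0},
    {"tx":57.1,"ty":179.2,"tz":-70,"roll":0},
  ],
)

```text
t: 14.5
eef_pos: [494.7, -49.2, 229.8]
tcp_rot: [3.141, -0.001, 2.936]
ft_force: [1.7, 0.2, -2.4]
opening: 0.165
grip_force: 30.0
```

Emit:
step_arm(
  moves=[
    {"tx":9.1,"ty":28.6,"tz":0,"roll":0},
    {"tx":18.2,"ty":57.2,"tz":0,"roll":0},
    {"tx":27.3,"ty":85.8,"tz":0,"roll":0},
    {"tx":36.4,"ty":114.4,"tz":0,"roll":0},
    {"tx":45.5,"ty":143,"tz":0,"roll":-0.01},
    {"tx":54.6,"ty":171.5,"tz":0,"roll":-0.02},
    {"tx":63.1,"ty":198.2,"tz":0,"roll":-0.03},
    {"tx":70.4,"ty":221.1,"tz":0,"roll":-0.04},
    {"tx":76.5,"ty":240.2,"tz":0,"roll":-0.053},
    {"tx":81.4,"ty":255.4,"tz":0,"roll":-0.053},
    {"tx":85,"ty":266.8,"tz":0,"roll":-0.053},
    {"tx":86.8,"ty":272.6,"tz":0,"roll":-0.053},
  ],
)

```text
t: 15.5
eef_pos: [465.6, 234.8, 230.0]
tcp_rot: [-3.141, -0.001, 2.99]
ft_force: [0.5, 0.4, -2.4]
opening: 0.163
grip_force: 30.0
```

```bash
python3 - <<'E'
from cell import env, optics
from h import *
import pickle
c=optics.read_camera("wrist"); s=env.state(); r=tilt(c,s); print(r[:2],s["ft_force"],s["eef_pos"],s["tcp_rot"][2],s["t"])
print([(x[0],float(x[1]),float(x[3])) for x in r[3]]); cv2.imwrite("pics/w6.png",c["pixels"]); pickle.dump(c,open("w6.pkl","wb"))
d=pickle.load(open("c0.pkl","rb"))
for cc in (d["wpan"],):
    im=cc["pixels"].astype(int); m=((im.max(2)<55)|((im[...,0]>im[...,2]+30))).astype(np.uint8); m[300:]=0
    n,l,st,ce=cv2.connectedComponentsWithStats(m); k=l[100,240]; 
    cn,_=cv2.findContours((l==k).astype(np.uint8),0,1); h=cv2.convexHull(max(cn,key=len))
    for e in(6,10,15): print(cv2.approxPolyDP(h,e,True).reshape(-1,2).tolist())
E
```

```text
(np.int32(209), np.int64(195)) [-1.07873822  0.86500877 -3.13917242] [465.81818274 234.9229361  230.1037703 ] 2.9898147549783483 15.55
[(-15, 254.0, 89.0), (-10, 246.0, 103.0), (-5, 240.0, 117.0), (0, 234.0, 131.0), (5, 229.0, 145.0), (10, 225.0, 159.0), (15, 222.0, 173.0), (20, 220.0, 187.0), (25, 219.0, 202.0), (30, 219.0, 216.0), (35, 220.0, 230.0), (40, 221.0, 245.0), (45, 223.0, 259.0)]
[[227, 79], [438, 114], [399, 289], [211, 261]]
[[227, 79], [438, 114], [399, 289], [211, 261]]
[[227, 79], [438, 114], [399, 289], [211, 261]]
```

```bash
python3 - <<'E'
from cell import env
from h import *
import pickle
d=pickle.load(open("c0.pkl","rb"))
print("mat",*fit(d["wpan"],[(227,78.5),(438.5,113.5),(400,290),(210.5,261.5)],rect(105,95,4),[500,225,-.2]))
c=pickle.load(open("w6.pkl","rb")); ascii(c["pixels"],130,260,220,430,3,4)
s=env.state(); psi=s["tcp_rot"][2]; X=-np.array([np.cos(psi),np.sin(psi),0]); Z=np.array([0,0,1.]); O=s["eef_pos"]+18.8*Z
for dx0 in(-5,0,5):
  def F(p):
    t,dz=p; f=lambda x,z:O+X*((x-5-dx0)*np.cos(t)-(z-90+dz)*np.sin(t))+Z*((x-5-dx0)*np.sin(t)+(z-90+dz)*np.cos(t))
    return [proj(c,f(-35,101))[0,1]-208.5, proj(c,f(-67,4))[0,1]-194.5]
  from scipy.optimize import fsolve
  p=fsolve(F,[.4,4]); print(dx0,np.degrees(p[0]),p[1])
E
```

```text
mat [ 5.01288e+02  2.27886e+02 -1.56000e-01] [1.  1.6 2.7 0.4 0.7 2.1 1.4 2.1]
130 ##########............................................................
134 #####################################################################.
138 #####################################################################.
142 ####################################################################..
146 ####################################################################..
150 ####################################################################..
154 ####################################################################..
158 ####################################################################..
162 ####################################################################..
166 ####################################################################..
170 .###################################################################..
174 .###################################################################..
178 o###################################################################..
182 B#########################################
[... 873 characters left out ...]
BBBBBBBBBBBB.NYYYYYYYYYYYYNBBBBBBBBBBBBBBBBBBBBBBBB####
234 BBBBBBBBBBBBBBBBBBBBBBBBBBB.NYYYYYYYYYYYYNBBBBBBBBBBBBBBBBBBBBBBBB####
238 BBBBBBBBBBBBBBBBBBBBBBBBBBB.NYYYYYYYYYYYYNBBBBBBBBBBBBBBBBBBBBBBBB####
242 BBBBBBBBBBBBBBBBBBBBBBBBBBB.NYYYYYYYYYYYYNBBBBBBBBBBBBBBBBBBBBBBBB####
246 BBBBBBBBBBBBBBBBBBBBBBBBBBB.NYYYYYYYYYYYYNBBBBBBBBBBBBBBBBBBBBBBBB####
250 BBBBBBBBBBBBBBBBBBBBBBBBBBBoNYYYYYYYYYYYYNBBBBBBBBBBBBBBBBBBBBBBBB####
254 BBBBBBBBBBBBBBBBBBBBBBBBBBBoNYYYYYYYYYYYYNBBBBBBBBBBBBBBBBBBBBBBBB####
258 BBBBBBBBBBBBBBBBBBBBBBBBBBBoNYYYYYYYYYYYYNBBBBBBBBBBBBBBBBBBBBBBBB####
-5 25.569110576911374 37.10184348288404
0 25.20438908369832 17.630857585086265
5 24.820092746870614 -2.9448132815607266
```

Emit:
step_arm(
  moves=[
    {"tx":0,"ty":0,"tz":15,"roll":0},
    {"tx":0,"ty":0,"tz":40,"roll":0},
    {"tx":0,"ty":0,"tz":68,"roll":0},
    {"tx":0,"ty":0,"tz":95,"roll":0},
    {"tx":0,"ty":0,"tz":115,"roll":0},
    {"tx":0,"ty":0,"tz":126,"roll":0},
    {"tx":0,"ty":0,"tz":128,"roll":0},
    {"tx":0,"ty":0,"tz":128,"roll":0},
  ],
)

```text
t: 16.22
eef_pos: [466.4, 232.8, 102.1]
tcp_rot: [-3.141, -0.001, 2.988]
ft_force: [0.2, -0.1, -2.2]
opening: 0.163
grip_force: 30.0
```

Emit:
step_arm(
  moves=[
    {"tx":0,"ty":0,"tz":3,"roll":0},
    {"tx":0,"ty":0,"tz":6,"roll":0},
    {"tx":0,"ty":0,"tz":8,"roll":0},
    {"tx":0,"ty":0,"tz":8,"roll":0},
  ],
)

```text
t: 16.55
eef_pos: [466.5, 233.4, 94.7]
tcp_rot: [3.141, 0.0, 2.989]
ft_force: [-1.5, 0.2, -3.3]
opening: 0.167
grip_force: 30.0
```

Emit:
step_arm(
  moves=[
    {"tx":0,"ty":0,"tz":1.5,"roll":0},
    {"tx":0,"ty":0,"tz":3,"roll":0},
    {"tx":0,"ty":0,"tz":3,"roll":0},
  ],
)

```text
t: 16.8
eef_pos: [466.7, 233.5, 91.8]
tcp_rot: [3.141, 0.001, 2.989]
ft_force: [1.0, -0.4, -1.9]
opening: 0.166
grip_force: 30.0
```

Emit:
step_arm(
  moves=[
    {"tx":-1,"ty":0,"tz":3,"roll":0},
    {"tx":-5,"ty":0,"tz":4.5,"roll":0},
    {"tx":-9,"ty":0,"tz":6,"roll":0},
    {"tx":-14,"ty":0,"tz":7.5,"roll":0},
    {"tx":-18,"ty":0,"tz":9.5,"roll":0},
    {"tx":-18,"ty":0,"tz":9.5,"roll":0},
  ],
)

```text
t: 17.3
eef_pos: [485.9, 230.7, 82.9]
tcp_rot: [3.141, 0.003, 2.989]
ft_force: [3.1, -2.9, 7.0]
opening: 0.166
grip_force: 30.0
```

```bash
python3 - <<'E'
from cell import env, optics
from h import *
c=optics.read_camera("wrist"); s=env.state(); r=tilt(c,s); print(r[:2],s["ft_force"],s["eef_pos"]);cv2.imwrite("pics/w7.png",c["pixels"])
E
```

```text
(np.int32(208), np.int64(164)) [ 2.51487452 -2.00653768  5.79639493] [485.77267401 230.70984545  82.93268431]
```

Emit:
step_arm(
  moves=[
    {"tx":-4,"ty":0,"tz":2.5,"roll":0},
    {"tx":-8.5,"ty":0,"tz":4.5,"roll":0},
    {"tx":-12.5,"ty":0,"tz":7,"roll":0},
    {"tx":-16.5,"ty":0,"tz":10,"roll":0},
    {"tx":-20.5,"ty":0,"tz":13,"roll":0},
    {"tx":-24,"ty":0,"tz":16,"roll":0},
    {"tx":-24,"ty":0,"tz":16,"roll":0},
  ],
)

```text
t: 17.93
eef_pos: [509.8, 227.1, 66.7]
tcp_rot: [3.14, 0.003, 2.989]
ft_force: [1.8, -0.3, 4.2]
opening: 0.17
grip_force: 30.0
```

```bash
python3 - <<'E'
from cell import env, optics
from h import *
c=optics.read_camera("wrist"); s=env.state(); r=tilt(c,s); print(r[:2],s["ft_force"],s["eef_pos"],s["moment"]);cv2.imwrite("pics/w8.png",c["pixels"])
E
```

```text
(np.int32(213), np.int64(121)) [ 2.28145932 -0.1815058   2.40899582] [509.35404588 227.11894845  66.67156257] [ 0.08282776 -0.14962094 -0.00591878]
```

Emit:
step_arm(
  moves=[
    {"tx":0,"ty":0,"tz":1,"roll":0},
    {"tx":0,"ty":0,"tz":2,"roll":0},
    {"tx":0,"ty":0,"tz":3,"roll":0},
    {"tx":0,"ty":0,"tz":3,"roll":0},
  ],
)

```text
t: 18.32
eef_pos: [509.0, 227.3, 63.8]
tcp_rot: [3.14, 0.003, 2.989]
ft_force: [3.1, -1.2, 5.4]
opening: 0.172
grip_force: 30.0
```

```bash
python3 - <<'E'
from cell import env, optics
from h import *
c=optics.read_camera("wrist"); s=env.state(); r=tilt(c,s); print(r[:2],s["ft_force"],s["eef_pos"],s["moment"]);cv2.imwrite("pics/w8.png",c["pixels"])
ascii(c["pixels"],40,330,160,480,5,7)
E
```

```text
(np.int32(215), np.int64(115)) [ 3.09664769 -0.51238706  4.98545671] [509.02201837 227.33647296  63.87642305] [ 0.0849433  -0.29149817  0.02735751]
 40 ................................................................
 47 ################################################################
 54 ################################################################
 61 ################################################################
 68 ################################################################
 75 ################################################################
 82 ################################################################
 89 ################################################################
 96 ################################################################
103 ################################################################
110 ################################################################
117 ######BBBBBBBBBBBBBBBBBBBBBBBBBBBBBBBBBBBBBBBBBBBBBBBBBBBBBB####
124 ######BBBBBBBBBBBBBBBBBBBBBBBBBBBBBBBBBBBBBBBBBBBBBBBBBBBBBB####
131 ######BBBBBBBBBBBBBBBBBBBBBBBBBBBBBBBBBBBBBBBBBBBBB
[... 1245 characters left out ...]
BBBB######
264 ########BBBBBBBBBBBBBBBBBBBBNY.......YBBBBBBBBBBBBBBBBBBBB######
271 ########.BBBBBBBBBBBBBBBBBBBNY.......YBBBBBBBBBBBBBBBBBBBB######
278 #########BBBBBBBBBBBBBBBBBBBNY.......YBBBBBBBBBBBBBBBBBBB.######
285 .########BBBBBBBBBBBBBBBBBB.NY.......Y.BBBBBBBBBBBBBBBBBB#######
292 .########BBBBBBBBBBBBBBBBB..NY.......Y..BBBBBBBBBBBBBBBBB#######
299 .########BBBBBBBBBBBBBBBB#..NY......YY...BBBBBBBBBBBBBBBB#######
306 .########BBBBBBBBBBBBBBB.##.NY......YY....BBBBBBBBBBBBBBB#######
313 .########BBBBBBBBBBBBBBB###.NY......YN....BBBBBBBBBBBBBBB#######
320 .##########################.NY......YN....######################
327 ..#########################.NY......YN...#######################
```

```bash
python3 - <<'E'
from cell import env, optics
from h import *
c=optics.read_camera("side"); s=env.state()
for x in slope(c,s)[:4]: print(x)
ascii(c["pixels"],170,245,235,335,1,2)
E
```

```text
(0, [[266, 194], [303, 192], [257, 223]])
(5, [[266, 195], [303, 190], [260, 224]])
(10, [[265, 196], [302, 188], [262, 225]])
(15, [[265, 197], [302, 186], [265, 227]])
170 ................................ooo##################...oWWWWWWWWWWWWWWWWWWWWWWWWo..................
172 .................................N..################o....oWWWWWWWWWWWWWWWWWWWWWWW...................
174 .................................ooooooooooooooooooooooo...WWWWWWWWWWWWWWWWWWWWWW...................
176 .................................oooooooooooooooooooooooo..oWWWWWWWWWWWWWWWWWWWWW...................
178 .................................ooooooooooooooooooooooooo.WWWWWWWWWWWWWWWWWWWWWW...................
180 ..................................ooooooooooo#####ooo####o.WWWWWWWWWWWWWWWWWWWWWW...................
182 ..................................#######################..oWWWWWWWWWWWWWWWWWWWWW...................
184 ...................................#######################.oWWWWWWWWWWWWWWWWWWWWW...................
186 ...................................######################....ooWWWWWWWWWWWWWWWWWo.....
[... 2359 characters left out ...]
oo#oo###########################################o....WWWWWWWWWWWWWWWWW
234 ...........o###################o######################o##o##ooooooooo...............WWWWWWWWWWWWWWWW
236 ...........o#oo###o#############ooooooooooo..........................................oWWWWWWWWWWWWWW
238 ...........ooo.....................................................WWWWWWWWo...........WWWWWWWWWWWWW
240 .................................................................WWWWWWWWWWWWW...........WWWWWWWWWWW
242 ................................................................WWWWWWWWWWWWWWW...........WWWWWWWWWW
244 ................................................................WWWWWWWWWWWWWW..............WWWWWWWW
```

```bash
cat >> h.py <<'E'
def panx(c,mat=(501.3,227.9,-.155)):
    "lip and mat edge in the mat frame, from colour edges along picture columns"
    im=c["pixels"].astype(int); h=cv2.cvtColor(c["pixels"],cv2.COLOR_BGR2HSV)
    b=(h[...,0]>100)&(h[...,0]<130)&(h[...,1]>120)
    R=np.array([[np.cos(mat[2]),np.sin(mat[2])],[-np.sin(mat[2]),np.cos(mat[2])]])
    o=[]
    for col in (230,260,370,400):
        r=np.nonzero(b[:,col])[0].min(); dk=np.nonzero(im[:r,col].max(1)<55)[0]; k=dk.min()
        o.append((col,int(r),int(k),(R@(back(c,(col,r-.5),8)[0,:2]-mat[:2])).round(1).tolist(),(R@(back(c,(col,k-.5),4)[0,:2]-mat[:2])).round(1).tolist()))
    return o
E
python3 - <<'E'
from h import *
from cell import optics
c=optics.read_camera("wrist")
for x in panx(c): print(x)
E
```

```text
(230, 115, 46, [-72.1, -46.6], [-105.1, -45.5])
(260, 115, 47, [-72.2, -31.3], [-104.7, -30.6])
(370, 115, 47, [-72.3, 24.9], [-104.8, 24.2])
(400, 115, 47, [-72.3, 40.2], [-104.8, 39.2])
```

Emit:
step_arm(
  moves=[
    {"tx":-1.5,"ty":0,"tz":0,"roll":0},
    {"tx":-3,"ty":0,"tz":0,"roll":0},
    {"tx":-4.5,"ty":0,"tz":0,"roll":0},
    {"tx":-6,"ty":0,"tz":0.5,"roll":0},
    {"tx":-6,"ty":0,"tz":1,"roll":0},
  ],
)

```text
t: 18.88
eef_pos: [513.5, 226.2, 62.9]
tcp_rot: [-3.141, -0.001, 2.989]
ft_force: [-7.6, -1.5, 22.0]
opening: 0.166
grip_force: 30.0
```

```bash
python3 - <<'E'
from h import *
from cell import optics,env
c=optics.read_camera("wrist"); 
for x in panx(c): print(x)
s=env.state(); print(s["eef_pos"],s["ft_force"])
h=cv2.cvtColor(c["pixels"],cv2.COLOR_BGR2HSV); b=(h[...,0]>100)&(h[...,0]<130)&(h[...,1]>120)
for r in (130,180,230): x=np.nonzero(b[r])[0]; print(r,x.min(),x.max(),back(c,[(x.min()-.5,r),(x.max()+.5,r)],40).round(1).tolist())
E
```

```text
(230, 113, 37, [-68.7, -47.0], [-104.7, -45.7])
(260, 113, 37, [-68.7, -31.7], [-104.7, -30.9])
(370, 113, 37, [-68.8, 24.2], [-104.8, 23.5])
(400, 113, 39, [-68.8, 39.5], [-104.0, 38.4])
[513.53952305 226.19856516  62.91044808] [-5.58713755 -1.04055532 13.63499182]
130 189 457 [[432.2, 179.0, 40.0], [450.3, 296.2, 40.0]]
180 193 453 [[454.0, 175.5, 40.0], [472.1, 293.0, 40.0]]
230 197 448 [[477.2, 171.8, 40.0], [495.3, 289.0, 40.0]]
```

Emit:
step_arm(
  moves=[
    {"tx":-1,"ty":0,"tz":-0.5,"roll":0},
    {"tx":-2,"ty":0,"tz":-1,"roll":0},
    {"tx":-2,"ty":0,"tz":-1,"roll":0},
  ],
)

```text
t: 19.18
eef_pos: [516.1, 225.8, 63.0]
tcp_rot: [-3.141, 0.0, 2.989]
ft_force: [0.1, -0.8, 0.4]
opening: 0.168
grip_force: 30.0
```

```bash
python3 - <<'E'
from h import *
from cell import optics,env
c=optics.read_camera("wrist"); 
for x in panx(c): print(x)
s=env.state(); print(s["eef_pos"],s["ft_force"])
E
```

```text
(230, 114, 31, [-65.5, -47.0], [-104.7, -45.5])
(260, 113, 31, [-66.1, -31.7], [-104.8, -30.8])
(370, 113, 32, [-66.2, 24.3], [-104.4, 23.5])
(400, 113, 32, [-66.2, 39.5], [-104.5, 38.3])
[516.11652783 225.78690161  63.02920649] [-0.00885318 -0.5957705   1.63882163]
```

Pan flat on the mat, centred within 1 mm. Release and rise.

Emit:
step_arm(
  moves=[
    {"tx":0,"ty":0,"tz":0,"roll":0},
    {"tx":0,"ty":0,"tz":0,"roll":0},
    {"tx":0,"ty":0,"tz":0,"roll":0},
    {"tx":0,"ty":0,"tz":0,"roll":0},
    {"tx":0,"ty":0,"tz":0,"roll":0},
    {"tx":0,"ty":0,"tz":0,"roll":0},
    {"tx":0,"ty":0,"tz":0,"roll":0},
    {"tx":0,"ty":0,"tz":0,"roll":0},
  ],
  grip=60,
)

```text
t: 19.9
eef_pos: [515.9, 225.9, 63.1]
tcp_rot: [-3.142, 0.0, 2.989]
ft_force: [-0.8, 0.1, -0.4]
opening: 0.619
grip_force: 0.0
```

Emit:
step_arm(
  moves=[
    {"tx":0,"ty":0,"tz":-5,"roll":0},
    {"tx":0,"ty":0,"tz":-15,"roll":0},
    {"tx":0,"ty":0,"tz":-30,"roll":0},
    {"tx":0,"ty":0,"tz":-55,"roll":0},
    {"tx":0,"ty":0,"tz":-85,"roll":0},
    {"tx":0,"ty":0,"tz":-115,"roll":0},
    {"tx":0,"ty":0,"tz":-140,"roll":0},
    {"tx":0,"ty":0,"tz":-155,"roll":0},
    {"tx":0,"ty":0,"tz":-160,"roll":0},
    {"tx":0,"ty":0,"tz":-160,"roll":0},
  ],
)

```text
t: 20.73
eef_pos: [516.1, 226.0, 224.8]
tcp_rot: [3.14, 0.003, 2.989]
ft_force: [-0.3, 0.2, 0.0]
opening: 0.632
grip_force: 0.0
```

```bash
python3 - <<'E'
from h import *
from cell import optics,env
c=optics.read_camera("wrist"); cv2.imwrite("pics/w9.png",c["pixels"])
for x in panx(c): print(x)
h=cv2.cvtColor(c["pixels"],cv2.COLOR_BGR2HSV); b=(h[...,0]>100)&(h[...,0]<130)&(h[...,1]>120)
for r in (130,180,230): x=np.nonzero(b[r])[0]; print(r,x.min(),x.max(),back(c,[(x.min()-.5,r),(x.max()+.5,r)],40).round(1).tolist())
print(env.state()["eef_pos"],env.state()["joints"].round(2))
ascii(c["pixels"],60,330,160,480,5,8)
E
```

```text
Traceback (most recent call last):
  File "h.py", line 46, in panx
    r=np.nonzero(b[:,col])[0].min(); dk=np.nonzero(im[:r,col].max(1)<55)[0]; k=dk.min()
ValueError: zero-size array to reduction operation minimum which has no identity
```

```bash
python3 - <<'E'
from h import *
from cell import optics,env
c=optics.read_camera("wrist"); print(env.state()["eef_pos"])
im=c["pixels"].astype(int)
M=(501.3,227.9,-.155); R=np.array([[np.cos(M[2]),np.sin(M[2])],[-np.sin(M[2]),np.cos(M[2])]])
b=(im[...,0]>im[...,2]+40)&(im[...,0]>90); b[:100]=0; b[300:]=0
for col in(270,300,345,370):
    r=np.nonzero(b[:,col])[0].min(); print(col,r,(R@(back(c,(col,r-.5),8)[0,:2]-M[:2])).round(1))
ascii(c["pixels"],100,310,200,450,4,7)
for r in(200,225,250):
    x=np.nonzero(b[r,200:450])[0]+200; print(r,[(R@(q[:2]-M[:2])).round(1).tolist() for q in back(c,[(x.min()-.5,r),(x.max()+.5,r)],40)])
E
```

```text
[515.52092862 225.73504858 222.59301142]
270 117 [-65.5 -45.7]
300 117 [-65.6 -19.5]
345 117 [-65.6  19.8]
370 117 [-65.7  41.7]
100 ....######################################################.....
107 ....######################################################.....
114 ....######################################################.....
121 .....########BBBBBBBBBBBBBBBBBBBBBBBBBBBBBBBBBB#BB########.....
128 .....########BBBBBBBBBBBBBBBBBBBBBBBBBBBBBBBBBB#BB#######......
135 .....########BBBBBBBBBBBBBBBBBBBBBBBBBBBBBBBBBB#BB#######......
142 .....########BBBBBBBBBBBBBBBBBBBBBBBBBBBBBBBBBB#BB#######......
149 .....########BBBBBBBBBBBBBBBBBBBBBBBBBBBBBBBBBB#B########......
156 .....########BBBBBBBBBBBBBBBBBBBBBBBBBBBBBBBBBB#B########......
163 .....########BBBBBBBBBBBBBBBB....BBBBBBBBBBBBBBBB########......
170 .....########BBBBBBBBBBBBBBBNYY..YBBBBBBBBBBBBBBB########......
177 ......#######BBBBBBBBBBBBBBBNY...YBBBBBBBBBBBBBBB########......
184 ......#######BBBBBBBBBBBBBBBNYY..YBBBBBBBBBBBBBBB#######.......
191 ......#######.BBBBBBBBBBBBBBNYY..YBBBBBBBBBBBBBBB#######.......
198 ......#######.B
[... 468 characters left out ...]
#######BBBBBBBBBBBBBB.YYY.YBBBBBBBBBBBB#B#######........
254 .......#######BBBBBBBBBBBBBB.YYYYYBBBBBBBBBBBB#B#######........
261 .......#######BBBBBBBB......NYYYYY.........BBB#B#######........
268 .......#######BBBBBBBBBB....NYYYYY........BBBBBB#######........
275 .......####################oNYYYYYoo###################........
282 .......####################oNYYYYYoo###################........
289 .......###################ooNYYYYYoo###################........
296 ........######.............oNYYYYYoo.............######........
303 ......########............WWWYYYYYWW.............#######.......
200 [[2.4, -58.9], [2.2, 60.3]]
225 [[24.1, -59.0], [24.0, 60.5]]
250 [[46.6, -59.1], [46.4, 59.8]]
```

Emit:
step_arm(
  moves=[
    {"tx":-8,"ty":-10,"tz":0,"roll":0.11},
    {"tx":-22,"ty":-27,"tz":0,"roll":0.23},
    {"tx":-38,"ty":-47,"tz":0,"roll":0.35},
    {"tx":-54,"ty":-67,"tz":0,"roll":0.47},
    {"tx":-70,"ty":-87,"tz":0,"roll":0.59},
    {"tx":-86,"ty":-107,"tz":0,"roll":0.71},
    {"tx":-102,"ty":-127,"tz":3,"roll":0.83},
    {"tx":-118,"ty":-147,"tz":8,"roll":0.95},
    {"tx":-134,"ty":-167,"tz":13,"roll":1.07},
    {"tx":-146,"ty":-181,"tz":18,"roll":1.18},
    {"tx":-153,"ty":-189,"tz":20,"roll":1.27},
    {"tx":-154.7,"ty":-190.5,"tz":20,"roll":1.328},
  ],
)

```text
t: 21.83
eef_pos: [639.9, 12.1, 200.5]
tcp_rot: [-3.138, -0.0, 1.654]
ft_force: [0.2, 0.7, 0.2]
opening: 0.633
grip_force: 0.0
```

Emit:
step_arm(
  moves=[
    {"tx":0,"ty":0,"tz":0,"roll":0},
    {"tx":0,"ty":0,"tz":0,"roll":0},
    {"tx":0,"ty":0,"tz":0,"roll":0},
  ],
)

```text
t: 22.08
eef_pos: [639.4, 14.4, 202.4]
tcp_rot: [-3.14, -0.0, 1.663]
ft_force: [-0.2, -0.8, -0.2]
opening: 0.628
grip_force: 0.0
```

```bash
python3 - <<'E'
from h import *
from cell import optics,env
c=optics.read_camera("wrist"); s=env.state(); print(s["eef_pos"],s["tcp_rot"],s["t"])
h=cv2.cvtColor(c["pixels"],cv2.COLOR_BGR2HSV); 
m=cv2.inRange(h,(5,170,180),(18,255,255)); m[320:]=0
n,l,st,ce=cv2.connectedComponentsWithStats(m)
for k in range(1,n):
    if st[k,4]>400:
        r=cv2.minAreaRect(np.argwhere(l==k)[:,::-1].astype(np.float32)); q=back(c,cv2.boxPoints(r),42); print(st[k],r,q[:,:2].round(1).tolist(),q.mean(0))
w=cv2.inRange(h,(0,0,150),(179,60,255)); w[320:]=0; w[:,:200]=0; w[:,450:]=0
n,l,st,ce=cv2.connectedComponentsWithStats(w); k=1+np.argmax(st[1:,4])
r=cv2.minAreaRect(np.argwhere(l==k)[:,::-1].astype(np.float32)); q=back(c,cv2.boxPoints(r),6); print(st[k],q[:,:2].round(1).tolist(),q.mean(0))
cv2.imwrite("pics/w10.png",c["pixels"])
print(back(c,(322,200),42),c["view"][:3,3])
E
```

```text
[639.49179992  14.498858   202.76204081] [-3.14092551e+00 -1.50530757e-04  1.66302088e+00] 22.1333
[ 313  172   19   96 1723] ((322.0, 219.5), (95.0, 18.0), 90.0) [[628.4, 52.8], [642.4, 54.1], [649.9, -23.5], [635.1, -24.9]] [638.96637194  14.64774372  42.        ]
[  284    67    75   253 15355] [[597.5, 130.2], [656.9, 135.7], [682.4, -85.7], [612.4, -92.2]] [637.30983946  21.99059487   6.        ]
[[637.41112479  31.59690384  42.        ]] [-638.24667713  -70.39295079  367.77816835]
```

Emit:
step_arm(
  moves=[
    {"tx":0,"ty":0,"tz":15,"roll":0},
    {"tx":0,"ty":0,"tz":40,"roll":0},
    {"tx":0,"ty":0,"tz":70,"roll":0},
    {"tx":0,"ty":0,"tz":100,"roll":0},
    {"tx":0,"ty":0,"tz":130,"roll":0},
    {"tx":0,"ty":0,"tz":155,"roll":0},
    {"tx":0,"ty":0,"tz":173,"roll":0},
    {"tx":0,"ty":0,"tz":184,"roll":0},
    {"tx":0,"ty":0,"tz":190,"roll":0},
    {"tx":0,"ty":0,"tz":190,"roll":0},
    {"tx":0,"ty":0,"tz":190,"roll":0},
  ],
)

```text
t: 23.05
eef_pos: [640.2, 14.2, 13.9]
tcp_rot: [3.141, 0.0, 1.661]
ft_force: [0.4, -0.2, 0.1]
opening: 0.631
grip_force: 0.0
```

Emit:
step_arm(
  moves=[
    {"tx":0,"ty":0,"tz":0,"roll":0},
    {"tx":0,"ty":0,"tz":0,"roll":0},
    {"tx":0,"ty":0,"tz":0,"roll":0},
    {"tx":0,"ty":0,"tz":0,"roll":0},
    {"tx":0,"ty":0,"tz":0,"roll":0},
    {"tx":0,"ty":0,"tz":0,"roll":0},
    {"tx":0,"ty":0,"tz":0,"roll":0},
    {"tx":0,"ty":0,"tz":0,"roll":0},
    {"tx":0,"ty":0,"tz":0,"roll":0},
    {"tx":0,"ty":0,"tz":0,"roll":0},
    {"tx":0,"ty":0,"tz":0,"roll":0},
    {"tx":0,"ty":0,"tz":0,"roll":0},
  ],
  grip=0,
)

```text
t: 24.05
eef_pos: [639.7, 14.0, 13.2]
tcp_rot: [-3.141, -0.0, 1.661]
ft_force: [-1.7, 0.7, 2.0]
opening: 0.166
grip_force: 30.0
```

Emit:
step_arm(
  moves=[
    {"tx":0,"ty":0,"tz":-4,"roll":0},
    {"tx":0,"ty":0,"tz":-14,"roll":0},
    {"tx":0,"ty":0,"tz":-30,"roll":0},
    {"tx":0,"ty":0,"tz":-50,"roll":0},
    {"tx":0,"ty":0,"tz":-72,"roll":0},
    {"tx":0,"ty":0,"tz":-94,"roll":0},
    {"tx":0,"ty":0,"tz":-114,"roll":0},
    {"tx":-5,"ty":-4,"tz":-130,"roll":0},
    {"tx":-14,"ty":-11.5,"tz":-138,"roll":0},
    {"tx":-28,"ty":-23,"tz":-140,"roll":0},
    {"tx":-44,"ty":-36,"tz":-140,"roll":0},
    {"tx":-60,"ty":-49,"tz":-140,"roll":0},
  ],
)

```text
t: 25.05
eef_pos: [595.3, -51.0, 153.3]
tcp_rot: [-3.142, 0.0, 1.661]
ft_force: [0.1, -0.1, -3.4]
opening: 0.166
grip_force: 30.0
```

Emit:
step_arm(
  moves=[
    {"tx":-18,"ty":-15,"tz":0,"roll":0.02},
    {"tx":-37,"ty":-30,"tz":0,"roll":0.05},
    {"tx":-56,"ty":-46,"tz":0,"roll":0.08},
    {"tx":-75,"ty":-61.5,"tz":0,"roll":0.12},
    {"tx":-94,"ty":-77,"tz":0,"roll":0.16},
    {"tx":-113,"ty":-92.6,"tz":0,"roll":0.2},
    {"tx":-130,"ty":-106.5,"tz":0,"roll":0.24},
    {"tx":-145,"ty":-119,"tz":0,"roll":0.27},
    {"tx":-156,"ty":-128,"tz":0,"roll":0.29},
    {"tx":-163.5,"ty":-134,"tz":0,"roll":0.296},
    {"tx":-167,"ty":-137,"tz":0,"roll":0.296},
    {"tx":-168.3,"ty":-138,"tz":0,"roll":0.296},
  ],
)

```text
t: 26.05
eef_pos: [473.6, -230.6, 153.2]
tcp_rot: [-3.142, -0.0, 1.365]
ft_force: [-0.3, 0.2, -2.6]
opening: 0.167
grip_force: 30.0
```

Emit:
step_arm(
  moves=[
    {"tx":0,"ty":0,"tz":0,"roll":0},
    {"tx":0,"ty":0,"tz":0,"roll":0},
    {"tx":0,"ty":0,"tz":0,"roll":0},
    {"tx":0,"ty":0,"tz":0,"roll":0},
  ],
)

```text
t: 26.38
eef_pos: [474.4, -229.6, 153.1]
tcp_rot: [-3.142, -0.0, 1.366]
ft_force: [1.2, -0.0, -3.1]
opening: 0.169
grip_force: 30.0
```

```bash
python3 - <<'E'
from h import *
from cell import optics,env
c=optics.read_camera("wrist"); s=env.state(); print(s["eef_pos"],s["tcp_rot"],s["ft_force"],s["moment"]); cv2.imwrite("pics/w11.png",c["pixels"])
# predicted cheeks tops (bin fit) vs picture
b=(474,-229.7,-.206); P=[(x,y,92) for y in(106,) for x in(-47,-35,35,47)]
Q=[(b[0]+x*np.cos(b[2])-y*np.sin(b[2]),b[1]+x*np.sin(b[2])+y*np.cos(b[2]),z) for x,y,z in P]; print(proj(c,Q).round(1).tolist())
t=s["eef_pos"]; a=s["tcp_rot"][2]-np.pi/2; z=t[2]+18.8-31+6
Q=[(t[0]+x*np.cos(a)-y*np.sin(a),t[1]+x*np.sin(a)+y*np.cos(a),z) for x,y in[(-30,120),(30,120)]]; print("bar far end",proj(c,Q).round(1).tolist())
ascii(c["pixels"],10,140,220,420,3,4)
E
```

```text
[ 474.3353396  -229.69838961  153.09424578] [ 3.14156887e+00 -5.90960779e-05  1.36565094e+00] [ 0.35810555 -0.63542761 -2.40554483] [ 0.05709345  0.02855813 -0.02672058]
[[228.9, 62.8], [252.6, 62.8], [390.7, 62.9], [414.3, 63.0]]
bar far end [[241.4, 3.0], [402.2, 3.0]]
 10 ........WWWWWWWWWWWWWWWWWWWWWWWWWWWWWWWWWWWWWWWWWWWWWWWWWWWWW......
 14 ........WWWWWWWWWWWWWWWWWWWWWWWWWWWWWWWWWWWWWWWWWWWWWWWWWWWWW......
 18 ........WWWWWWWWWWWWWWWWWWWWWWWWWWWWWWWWWWWWWWWWWWWWWWWWWWWWW......
 22 ........WWWWWWWWWWWWWWWWWWWWWWWWWWWWWWWWWWWWWWWWWWWWWWWWWWWWW......
 26 ........WWWWWWWWWWWWWWWWWWWWWWWWWWWWWWWWWWWWWWWWWWWWWWWWWWWWW......
 30 ........WWWWWWWWWWWWWWWWWWWWWWWWWWWWWWWWWWWWWWWWWWWWWWWWWWWWo......
 34 .........WWWWWWWWWWWWWWWWWWWWWWWWWWWWWWWWWWWWWWWWWWWWWWWWWWW.......
 38 .........WWWWWWWWWWWWWWWWWWWWWWWWWWWWWWWWWWWWWWWWWWWWWWWWWWW.......
 42 .........WWWWWWWWWWWWWWWWWWWWWWWWWWWWWWWWWWWWWWWWWWWWWWWWWWW.......
 46 .........WWWWWWWWWWWWWWWWWWWWWWWWWWWWWWWWWWWWWWWWWWWWWWWWWWW.......
 50 .........WWWWWWWWWWWWWWWWWWWWWWWWWWWWWWWWWWWWWWWWWWWWWWWWWWW.......
 54 .........WWWWWWWWWWWWWWWWWWWWWWW
[... 847 characters left out ...]
WWWWWWWWWWWWWWWWWWWWWWWWWWWWWWWWWWWWWWWWWWWWWo######
106 #########oWWWWWWWWWWWWWWWWWWWWWWWWWWWWWWWWWWWWWWWWWWWWWWWWWW#######
110 #########oWWWWWWWWWWWWWWWWWWWWWWWWWWWWWWWWWWWWWWWWWWWWWWWWWW#######
114 #########oWWWWWWWWWWWWWWWWWWWWWWWWWWWWWWWWWWWWWWWWWWWWWWWWWo#######
118 ##########WWWWWWWWWWWWWWWWWWWWWWWWWWWWWWWWWWWWWWWWWWWWWWWWWo#######
122 ##########WWWWWWWWWWWWWWWWWWWWWWWWWWWWWWWWWWWWWWWWWWWWWWWWWo#######
126 ##########WWWWWWWWWWWWWWWWWWWWWWWWWWWWWWWWWWWWWWWWWWWWWWWWWo#######
130 ##########WWWWWWWWWWWWWWWWWWWWWWWWWWWWWWWWWWWWWWWWWWWWWWWWWo#######
134 ##########WWWWWWWWWWWWWWWWWWWWWWWWWWWWWWWWWWWWWWWWWWWWWWWWW########
138 ##########WWWWWWWWWWWWWWWWWWWWWWWWWWWWWWWWWWWWWWWWWWWWWWWWW########
```

Emit:
step_arm(
  moves=[
    {"tx":0,"ty":0,"tz":8,"roll":0},
    {"tx":0,"ty":0,"tz":20,"roll":0},
    {"tx":0,"ty":0,"tz":33,"roll":0},
    {"tx":0,"ty":0,"tz":45,"roll":0},
    {"tx":0,"ty":0,"tz":55,"roll":0},
    {"tx":0,"ty":0,"tz":61,"roll":0},
    {"tx":0,"ty":0,"tz":64,"roll":0},
    {"tx":0,"ty":0,"tz":65,"roll":0},
    {"tx":0,"ty":0,"tz":65,"roll":0},
  ],
)

```text
t: 27.18
eef_pos: [474.2, -230.2, 88.2]
tcp_rot: [3.141, 0.0, 1.365]
ft_force: [-0.2, -0.0, -2.1]
opening: 0.167
grip_force: 30.0
```

Emit:
step_arm(
  moves=[
    {"tx":0,"ty":0,"tz":1,"roll":0},
    {"tx":0,"ty":0,"tz":2,"roll":0},
    {"tx":0,"ty":0,"tz":2.5,"roll":0},
    {"tx":0,"ty":0,"tz":3,"roll":0},
    {"tx":0,"ty":0,"tz":3,"roll":0},
  ],
)

```text
t: 27.6
eef_pos: [474.1, -230.2, 85.2]
tcp_rot: [3.141, 0.0, 1.365]
ft_force: [-0.3, -0.2, -3.3]
opening: 0.168
grip_force: 30.0
```

Emit:
step_arm(
  moves=[
    {"tx":0,"ty":0,"tz":0.5,"roll":0},
    {"tx":0,"ty":0,"tz":1,"roll":0},
    {"tx":0,"ty":0,"tz":1,"roll":0},
  ],
)

```text
t: 27.85
eef_pos: [474.2, -230.2, 85.1]
tcp_rot: [3.141, 0.0, 1.365]
ft_force: [-3.3, 2.3, 11.3]
opening: 0.164
grip_force: 30.0
```

Seated (contact at exactly the notch height). Check picture numerically, then release.

Emit:
step_arm(
  moves=[
    {"tx":0,"ty":0,"tz":-0.5,"roll":0},
    {"tx":0,"ty":0,"tz":-0.7,"roll":0},
    {"tx":0,"ty":0,"tz":-0.7,"roll":0},
  ],
)

```text
t: 28.1
eef_pos: [474.2, -230.2, 85.2]
tcp_rot: [3.141, 0.0, 1.365]
ft_force: [-2.7, 1.5, 5.7]
opening: 0.168
grip_force: 30.0
```

Emit:
step_arm(
  moves=[
    {"tx":0,"ty":0,"tz":0,"roll":0},
    {"tx":0,"ty":0,"tz":0,"roll":0},
    {"tx":0,"ty":0,"tz":0,"roll":0},
    {"tx":0,"ty":0,"tz":0,"roll":0},
    {"tx":0,"ty":0,"tz":0,"roll":0},
    {"tx":0,"ty":0,"tz":0,"roll":0},
    {"tx":0,"ty":0,"tz":0,"roll":0},
    {"tx":0,"ty":0,"tz":0,"roll":0},
  ],
  grip=60,
)

```text
t: 28.77
eef_pos: [474.1, -230.2, 84.8]
tcp_rot: [3.142, -0.0, 1.365]
ft_force: [0.2, -0.5, 0.7]
opening: 0.619
grip_force: 0.0
```

Emit:
step_arm(
  moves=[
    {"tx":0,"ty":0,"tz":-5,"roll":0},
    {"tx":0,"ty":0,"tz":-15,"roll":0},
    {"tx":0,"ty":0,"tz":-30,"roll":0},
    {"tx":0,"ty":0,"tz":-55,"roll":0},
    {"tx":0,"ty":0,"tz":-85,"roll":0},
    {"tx":0,"ty":0,"tz":-115,"roll":0},
    {"tx":0,"ty":0,"tz":-145,"roll":0},
    {"tx":0,"ty":0,"tz":-165,"roll":0},
    {"tx":0,"ty":0,"tz":-175,"roll":0},
    {"tx":0,"ty":0,"tz":-180,"roll":0},
    {"tx":0,"ty":0,"tz":-180,"roll":0},
    {"tx":0,"ty":0,"tz":-180,"roll":0},
  ],
)

```text
t: 29.77
eef_pos: [473.8, -229.9, 264.0]
tcp_rot: [-3.14, -0.0, 1.365]
ft_force: [-0.1, 0.3, -0.4]
opening: 0.63
grip_force: 0.0
```

```bash
python3 - <<'E'
from h import *
from cell import optics,env
c=optics.read_camera("wrist"); s=env.state(); print(s["eef_pos"],s["t"])
b=(474,-229.7,-.206); ca,sa=np.cos(b[2]),np.sin(b[2]); T=lambda x,y,z:(b[0]+x*ca-y*sa,b[1]+x*sa+y*ca,z)
print("predicted bar corners",proj(c,[T(-30,120,78),T(30,120,78),T(30,-120,78),T(-30,-120,78)]).round().tolist())
ascii(c["pixels"],70,345,220,420,3,6)
h=cv2.cvtColor(c["pixels"],cv2.COLOR_BGR2HSV); m=cv2.inRange(h,(6,170,180),(18,255,255)); m[330:]=0
n,l,st,ce=cv2.connectedComponentsWithStats(m); k=1+np.argmax(st[1:,4]); r=cv2.minAreaRect(np.argwhere(l==k)[:,::-1].astype(np.float32)); q=back(c,cv2.boxPoints(r),114); print("rib",q.mean(0),q[:,:2].round(1).tolist())
p=optics.read_camera("side"); print("pan"); ascii(p["pixels"],182,236,235,330,2,3)
E
```

```text
[ 473.69071681 -229.91503713  263.64280027] 29.8167
predicted bar corners [[285.0, 64.0], [361.0, 64.0], [355.0, 340.0], [291.0, 340.0]]
 70 ......................WWWWWWWWWWWWWWWWWWWWWWWWWW...................
 76 ......................WWWWWWWWWWWWWWWWWWWWWWWWWW...................
 82 ..............RRRRR...WWWWWWWWWWWWWWWWWWWWWWWWWW...................
 88 ..............RRRRRRRRWWWWWWWWWWWWWWWWWWWWWWWWW.RRRRRRR............
 94 ..............RRRRRRRRWWWWWWWWWWWWWWWWWWWWWWWWW.RRRRRRR............
100 .........#####RRRRRRRR.WWWWWWWWWWWWWWWWWWWWWWWW.RRRRRRR............
106 .........#######oo####WWWWWWWWWWWWWWWWWWWWWWWWWo###oo#######.......
112 .........#############WWWWWWWWWWWWWWWWWWWWWWWWWo############.......
118 .........#############oWWWWWWWWWWWWWWWWWWWWWWWWo############.......
124 .........#############oWWWWWWWWWWWWWWWWWWWWWWWWo############.......
130 .........#############oWWWWWWWWWWWWWWWWWWWWWWWWo############.......
136 .........#############oWWWWWWWWWWWWWWWWWWWWWWWWo############.......
142 .........#####.......#oWWWWWWWWWWWWWWWWWWWWWWWWo############.......
148 ..........####.........
[... 2723 characters left out ...]
........WW.
197 ...............NN..NNNNNN#####...WW..........WW#
200 ...............o.ooWWWWW.BBB##..WWW............#
203 ..........oBBBBBBBBBBBBBBBBB##.BoWW............#
206 ..........oBBBBBBBBBBBBBBBBB###B.WWoo..........#
209 .....ooooo.BBBBBBBBBBBBBBBBBB#BBBWWoo.........W#
212 .....ooooo.BBBBBBBBBBBBBBBBBB#BBB.Woo.........o#
215 .....ooooo.BBBBBBBBBBBBBBBBBB#BBB.Wooo.........#
218 .....ooooo.BBBBBBBBBBBBBBBBBB#.BBBWooo.........#
221 .....ooooooBBBBBBBBBBBBBBBBBBB#BBB.oooo........#
224 .....ooooooBBBBBBBBBBBBBBBBBBB#BBB.oooo.........
227 .....ooooooBBBBBBBBBBBBBBBBBBB.BBB.oooo.........
230 .....oooooo.BBBBBBBBB.......oo#ooooooooo........
233 .....ooooooooooooooooooooooooooooooooooo........
```

The bar lies flat in both notches, centred, with its corners where predicted. The nuts are in the bin and the pan stands on its mat. Handing in.

```bash
python3 -c "
from cell import env
print(env.job_done())"
```

```text
the job is handed in; nothing more can be done
None
```

The job is handed in (the hand-in gave no verdict): all four nuts are in the bin, the empty pan is upright on its mat about 1.5 mm off centre, and the bar lies flat and centred in the notches.

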